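# Press guest soaps in a six-cavity die with a tamper

## Task

Press the guest soaps: first set every loose soap bar gently into a free cavity of its own shape in the metal die, without pushing the cavity floors down. Once all are loaded, pull the wooden tamper out of the glass cup and push each bar fully home with it, flush with the top of the die (with the tamper, not with the gripper), then stand the tamper back in the cup, foot down. Leave the other things on the shelf alone and knock nothing over.

Things in the scene. Friction and masses are not known exactly. Their poses are not given: they have to be found in the camera images.
- die: aluminium soap die fixed on the shelf, 170 (x) x 255 (y) x 44 mm, with a row of three round cavities at its x = +42.5 mm and a row of three square ones at x = -42.5 mm, in each row at y = -85, 0 and +85 mm; it may stand at any yaw; origin at the centre of its underside
- die_hole0 (a point): centre of the mouth of a round (57 mm) cavity of the die, on the die's top face (44 mm above the shelf); axes as the die's. Its floor plate starts 6 mm below the top face (a bar on it stands 18 mm proud) and goes down 18 mm to a stop (the bar is then flush); no spring, it slides only under a push of about 9 N or more and stays where it is left
- die_hole1 (a point): centre of the mouth of a round (57 mm) cavity of the die, on the die's top face (44 mm above the shelf); axes as the die's. Its floor plate starts 6 mm below the top face (a bar on it stands 18 mm proud) and goes down 18 mm to a stop (the bar is then flush); no spring, it slides only under a push of about 9 N or more and stays where it is left
- die_hole2 (a point): centre of the mouth of a round (57 mm) cavity of the die, on the die's top face (44 mm above the shelf); axes as the die's. Its floor plate starts 6 mm below the top face (a bar on it stands 18 mm proud) and goes down 18 mm to a stop (the bar is then flush); no spring, it slides only under a push of about 9 N or more and stays where it is left
- die_hole3 (a point): centre of the mouth of a square (49 x 49 mm, sides along the die's x and y) cavity of the die, on the die's top face (44 mm above the shelf); axes as the die's. Its floor plate starts 6 mm below the top face (a bar on it stands 18 mm proud) and goes down 18 mm to a stop (the bar is then flush); no spring, it slides only under a push of about 9 N or more and stays where it is left
- die_hole4 (a point): centre of the mouth of a square (49 x 49 mm, sides along the die's x and y) cavity of the die, on the die's top face (44 mm above the shelf); axes as the die's. Its floor plate starts 6 mm below the top face (a bar on it stands 18 mm proud) and goes down 18 mm to a stop (the bar is then flush); no spring, it slides only under a push of about 9 N or more and stays where it is left
- die_hole5 (a point): centre of the mouth of a square (49 x 49 mm, sides along the die's x and y) cavity of the die, on the die's top face (44 mm above the shelf); axes as the die's. Its floor plate starts 6 mm below the top face (a bar on it stands 18 mm proud) and goes down 18 mm to a stop (the bar is then flush); no spring, it slides only under a push of about 9 N or more and stays where it is left
- round_a: round bar of hard soap, 54 mm diameter, 24 mm thick, about 100 g, lying flat; origin at the centre of its underside, z up; absent in some runs (None)
- round_b: round bar of hard soap, 54 mm diameter, 24 mm thick, about 100 g, lying flat; origin at the centre of its underside, z up; absent in some runs (None)
- round_c: round bar of hard soap, 54 mm diameter, 24 mm thick, about 100 g, lying flat; origin at the centre of its underside, z up; absent in some runs (None)
- square_a: square bar of hard soap, 46 x 46 mm, 24 mm thick, about 100 g, lying flat; origin at the centre of its underside, x and y along its sides; absent in some runs (None)
- square_b: square bar of hard soap, 46 x 46 mm, 24 mm thick, about 100 g, lying flat; origin at the centre of its underside, x and y along its sides; absent in some runs (None)
- square_c: square bar of hard soap, 46 x 46 mm, 24 mm thick, about 100 g, lying flat; origin at the centre of its underside, x and y along its sides; absent in some runs (None)
- cup: loose clear glass cup, 72 mm outer diameter, 85 mm high, inner diameter 66 mm, inner floor 6 mm up, about 350 g; origin at the centre of its underside. The tamper stands in it
- tamper: wooden tamper standing upright, 155 mm long: flat round foot 34 mm in diameter and 14 mm high, above it a plain round handle 20 mm in diameter up to the rounded top; about 90 g; origin at the centre of the foot's underside, z along the handle to its top
- toothbrush: bystander: electric toothbrush standing on its base, one piece; base 62 mm across, 230 mm high; origin at the centre of its underside
- floss: bystander: green plastic floss box, 58 x 40 x 18 mm, lying among the soap bars; origin at the centre of its underside
- dish: bystander: stainless soap dish, 85 x 125 x 22 mm, empty; origin at the centre of its underside
- jar: bystander: amber glass jar, 60 mm across, 50 mm high; origin at the centre of its underside
- mouthwash: bystander: clear mouthwash bottle, 60 mm across, 170 mm high; origin at the centre of its underside
- lotion: bystander: grey lotion bottle, 50 mm across, 140 mm high; origin at the centre of its underside
- nailbrush: bystander: wooden nail brush, 36 x 90 x 28 mm, bristles down; origin at the centre of its underside
Mind the look-alikes: they are no part of the job. What is shaped like the round_a but black or purple is not meant.

How it is judged:
On the way, in this order (a step that is already met when the one before it is completed fails the run):
1. every bar present lies flat in a cavity of its shape, on the raised floor plate ((horizontal distance between round_a and die_hole0 below 0.004 m or horizontal distance between round_a and die_hole1 below 0.004 m or horizontal distance between round_a and die_hole2 below 0.004 m) and z of round_a in the frame of die between 0.033 and 0.041 m and angle between each of round_a, round_b, round_c, square_a, square_b, square_c's own z axis and vertical below 0.1 rad and (horizontal distance between round_b and die_hole0 below 0.004 m or horizontal distance between round_b and die_hole1 below 0.004 m or horizontal distance between round_b and die_hole2 below 0.004 m) and z of round_b in the frame of die between 0.033 and 0.041 m and (horizontal distance between round_c and die_hole0 below 0.004 m or horizontal distance between round_c and die_hole1 below 0.004 m or horizontal distance between round_c and die_hole2 below 0.004 m) and z of round_c in the frame of die between 0.033 and 0.041 m and (horizontal distance between square_a and die_hole3 below 0.004 m or horizontal distance between square_a and die_hole4 below 0.004 m or horizontal distance between square_a and die_hole5 below 0.004 m) and z of square_a in the frame of die between 0.033 and 0.041 m and (horizontal distance between square_b and die_hole3 below 0.004 m or horizontal distance between square_b and die_hole4 below 0.004 m or horizontal distance between square_b and die_hole5 below 0.004 m) and z of square_b in the frame of die between 0.033 and 0.041 m and (horizontal distance between square_c and die_hole3 below 0.004 m or horizontal distance between square_c and die_hole4 below 0.004 m or horizontal distance between square_c and die_hole5 below 0.004 m) and z of square_c in the frame of die between 0.033 and 0.041 m), for 0.2 s.
2. the tamper is pulled out of the cup (z of tamper in the frame of cup above 0.087 m), for 0.1 s.
3. every bar is pushed home, flush with the die ((horizontal distance between round_a and die_hole0 below 0.004 m or horizontal distance between round_a and die_hole1 below 0.004 m or horizontal distance between round_a and die_hole2 below 0.004 m) and z of each of round_a, round_b, round_c, square_a, square_b, square_c in the frame of die below 0.0225 m and angle between each of round_a, round_b, round_c, square_a, square_b, square_c's own z axis and vertical below 0.1 rad and (horizontal distance between round_b and die_hole0 below 0.004 m or horizontal distance between round_b and die_hole1 below 0.004 m or horizontal distance between round_b and die_hole2 below 0.004 m) and (horizontal distance between round_c and die_hole0 below 0.004 m or horizontal distance between round_c and die_hole1 below 0.004 m or horizontal distance between round_c and die_hole2 below 0.004 m) and (horizontal distance between square_a and die_hole3 below 0.004 m or horizontal distance between square_a and die_hole4 below 0.004 m or horizontal distance between square_a and die_hole5 below 0.004 m) and (horizontal distance between square_b and die_hole3 below 0.004 m or horizontal distance between square_b and die_hole4 below 0.004 m or horizontal distance between square_b and die_hole5 below 0.004 m) and (horizontal distance between square_c and die_hole3 below 0.004 m or horizontal distance between square_c and die_hole4 below 0.004 m or horizontal distance between square_c and die_hole5 below 0.004 m)), for 0.2 s.
At the end, for the whole second after the job is handed in: every bar present lies flat in a cavity of its own shape (centre within 4 mm), pressed to within 2.5 mm of fully down; the tamper stands at rest in the upright cup, foot on its floor (within 9 mm, at most 0.3 rad off vertical); the cup stands on the shelf (all of step 3 and linear speed of each of round_a, round_b, round_c, square_a, square_b, square_c, tamper below 0.02 m/s and horizontal distance between tamper and cup below 0.022 m and z of tamper in the frame of cup below 0.015 m and angle between tamper's own z axis and vertical below 0.3 rad and angle between cup's own z axis and vertical below 0.1 rad and height (world z) of cup below 0.01 m); the robot touches nothing.
It fails at once if a bar is pushed down into the die by the gripper or arm instead of the tamper (over 5 mm down while touched with over 3 N) ((horizontal distance between round_a and die below 0.102 m and z of round_a in the frame of die below 0.033 m and contact force between any of the fingers, the arm and round_a above 3 N) or (horizontal distance between round_b and die below 0.102 m and z of round_b in the frame of die below 0.033 m and contact force between any of the fingers, the arm and round_b above 3 N) or (horizontal distance between round_c and die below 0.102 m and z of round_c in the frame of die below 0.033 m and contact force between any of the fingers, the arm and round_c above 3 N) or (horizontal distance between square_a and die below 0.102 m and z of square_a in the frame of die below 0.033 m and contact force between any of the fingers, the arm and square_a above 3 N) or (horizontal distance between square_b and die below 0.102 m and z of square_b in the frame of die below 0.033 m and contact force between any of the fingers, the arm and square_b above 3 N) or (horizontal distance between square_c and die below 0.102 m and z of square_c in the frame of die below 0.033 m and contact force between any of the fingers, the arm and square_c above 3 N)).
It fails at once if the glass cup is tipped over (angle between cup's own z axis and vertical above 0.6 rad).
It fails at once if a standing bystander is knocked over (angle between any of toothbrush, jar, mouthwash, lotion's own z axis and vertical above 0.6 rad).
It fails at once if a bystander is shifted by more than 6 cm (distance of any of toothbrush, floss, dish, jar, mouthwash, lotion, nailbrush from where it was at the start of the episode above 0.06 m).
Of round_a, round_b, round_c, square_a, square_b, square_c only 3 to 5 are there at a start; the rules pass over those that are not, and their reading is None.
At some moment in a run one of round_a, round_b, round_c, square_a, square_b, square_c may be knocked a few centimetres aside while the robot is not near it.
It also fails if it takes over 210 s, if anything falls off the work surface, if the arm or the gripper's body presses on something with over 40 N, if the wrist force passes 120 N, or if a joint passes its speed limit or range.

## Robot

A 6-joint arm with a two-finger parallel gripper is mounted at the origin on the work surface. World frame = base frame: x ahead of the robot, y to its left, z up, the work surface at z = 0. Lengths are in m, angles in rad, forces in N, time in s.
With the tool pointing down it reaches from about 0.25 to 0.775 m from the base axis. Payload 4 kg.
Tool frame: the origin (TCP) lies on the centre line of the jaws, within the pads' length; the fingertips stand robot.tips_ahead ahead of it and the grasp point (between the pads) lies 8 mm behind it (robot.tips_ahead is the distance from the TCP to the fingertips, in m); z points along the fingers, y is the line along which they close (so a half turn about z gives the same grasp; the last joint's range is limited). The gripper opens to 94 mm and grips with 3 to 60 N. Pads are 16 mm wide; open, the fingers measure 119 mm over their backs; the gripper's body (75 mm by 177 mm) begins 78 mm behind the grasp point.
Start: joints at [1.011, 0.087, 1.371, -0, 1.684, -0.103], TCP at [0.243, 0.494, 0.217] pointing down, gripper open.
Joint ranges: [-3.1, 3.1], [-0.76, 2.03], [0.27, 2.55], [-1.08, 4.22], [0.17, 2.65], [-2.57, 2.57]. Speed limits (rad/s): [2.79, 2.79, 3.14, 3.14, 3.14, 3.14].

## Interface

Orientations are given as [roll, pitch, yaw] about the fixed x, y, z axes, in that order (R = Rz(yaw) Ry(pitch) Rx(roll)).
In Python, from bench import robot, snapshot, close_job, spotter gives the robot as it stands. The module is installed in compiled form; this text tells all that it offers.
- The arm moves only by the tool servo_tool, never from a script. Its argument "commands" is one flat list of numbers, 7 for each row, row after row: the shift along the tool's x, y, z in m, then the turn, a rotation vector about the tool's x, y, z in degrees, then the finger opening in m, from 0 to 0.094. In form: [x, y, z, ax, ay, az, grip, x, y, z, ax, ay, az, grip, ...]. A call has 1 to 10 rows; each row is the pose to reach, as a shift and turn from the pose commanded when the call began, along the tool's axes at that moment; what a row does not reach only later rows make up. A row lasts 1/8 s, in which the tool goes at most 62.5 mm and 10.7 degrees, less where a joint would pass 70% of its speed; a pose out of reach is approached as far as the arm can. A call with a gripper value outside its range is refused whole. The fingers move at their own pace and stop on an object; the grip force is fixed at half the most. Time passes only in rows, so rows that repeat a pose let the fingers close. It gives the time, the measured TCP pose, the force, the opening and the grip force at its end, in the units of the state.
- robot.get_obs(): the state, without advancing time (a new reading comes with each control period).
- snapshot(name): name is "scene" or "top" or "wrist"; returns a dict with "img" (384x512x3 uint8, blue, green, red), "camera_matrix" (3x3 intrinsics, pixels), "extrinsics" (4x4, takes a point from camera to world coordinates); the wrist camera has in their place "hand_eye" (4x4, takes a point from camera to tool coordinates, whose origin is the TCP and whose axes are the flange's). Camera axes: x right, y down, z forward; pixel columns grow to the right and rows downward; lengths in m; the calibration is good to about 2 mm. The wrist camera is an equidistant fisheye: a pixel r from the principal point sees the ray r / f radians off the axis. A picture is of the moment at which its call begins: read the wrist's pose just before it. There is no depth.
- close_job(): hands the job in; it is judged then, once.
Trained networks look in a picture, given as the dict that the camera call returned (one of the last four; its "shot" number tells which), for a name from the list of things; names that differ only in an ending like _2 or _b are one class to them, and where a whole thing is asked for, a point or a joint stands for the part that bears it (a point fixed in the world has none). Each returns a list of dicts, best first, with "conf" (0 to 1); they miss things now and then, are a little off and sometimes report something else, mostly with a low value. They report only what shows in the picture. A call takes as long as a camera call. They do not tell look-alikes from the thing itself.
- spotter.trace(name, picture): "region" (384x512 bool, what is visible of it) and "box" ([left, top, width, height] in pixels, round what is visible of it).
The state is a dict: "time": time; "joint_positions": joint angles; "qvel": joint speeds; "joint_torque": joint torques, N m; "tool_pos": TCP position; "ee_rot": TCP orientation; "wrist_force": force on the tool from outside, world axes, zero at the start; "wrist_torque": the same for the moment, N m; "width": finger opening in m; "finger_force": force on a finger pad.
Only numpy, scipy, OpenCV 4.12 (cv2) and the standard library are available. Lean on these libraries where they do the work, as an engineer would, in place of code of your own. Each camera call takes 0.05 s, during which the arm holds its last target. There are 200 camera calls.

## Working session

There is one attempt and no reset: what is moved stays moved. The work goes in short steps, Python scripts to look and compute and a tool call to move; the robot and the scene stay as the last step left them, time stands still between calls to the robot, and variables do not carry over. Pictures are saved under pics/ and viewed, at most 14 in all, crops included, and the job is handed in when it is done.

Besides the shell and the picture viewer there is one more tool, called after "Emit:" by a JSON object that holds its "api" and its "payload". servo_tool: Moves the arm, as the interface text tells. Its arguments: {"type":"object","properties":{"commands":{"type":"array","items":{"type":"number"}}},"required":["commands"]}

```bash
mkdir -p pics; python3 - <<'E'
from bench import robot, snapshot, spotter
import cv2,numpy as np
o=robot.get_obs();print(o,robot.tips_ahead)
for n in ("top","scene"):
    p=snapshot(n);cv2.imwrite(f"pics/{n}0.png",cv2.resize(p["img"],(800,600)))
    print(n,p["camera_matrix"],p["extrinsics"])
    for k in ("die","round_a","square_a","cup","tamper","floss"):
        print(k,[(round(d["conf"],2),d["box"]) for d in spotter.trace(k,p)])
p=snapshot("wrist");print(p["camera_matrix"],p["hand_eye"])
E
```

```text
{'time': 0.0, 'joint_positions': array([ 1.01086033e+00,  8.79638109e-02,  1.37221912e+00, -2.96624870e-05,
        1.68360269e+00, -1.03133249e-01]), 'qvel': array([-0.0015275 ,  0.00040374,  0.00195021, -0.00015646, -0.00030453,
        0.00170774]), 'joint_torque': array([-2.12412924e-03, -3.40189183e+01, -3.02419209e+01,  7.16187176e-02,
        3.31295910e-02, -1.55611942e-04]), 'tool_pos': array([0.24234826, 0.49315245, 0.21531716]), 'ee_rot': array([-3.13940830e+00, -1.96442579e-04,  2.68478638e+00]), 'wrist_force': array([-0.57328243,  0.14967721, -0.26644779]), 'wrist_torque': array([ 0.01016917,  0.01014309, -0.02494002]), 'finger_force': 0.0, 'width': 0.09436374345093312} 0.011
top [[474.3778755    0.         255.04438167]
 [  0.         474.3778755  196.25912281]
 [  0.           0.           1.        ]] [[ 0.01020875 -0.99822454  0.05868181  0.44549258]
 [-0.99989643 -0.01078598 -0.00952832  0.0078345 ]
 [ 0.01014435 -0.05857846 -0.99823126  1.53172854]
 [ 0.          0.          0.          1.        ]]
die [(0.81, [246.4, 149.8, 63.0, 82.9])]
round_a [(0.82, [103.0, 1
[... 1015 characters left out ...]
, 152.6, 72.6, 82.0])]
square_a [(0.87, [324.1, 178.9, 19.9, 20.9]), (0.82, [358.0, 179.6, 21.0, 24.3])]
cup [(0.87, [113.0, 157.3, 33.7, 36.0])]
tamper [(0.64, [113.8, 152.7, 18.0, 24.2])]
floss [(0.64, [319.4, 215.1, 23.9, 20.0]), (0.33, [237.3, 259.4, 18.8, 25.6]), (0.26, [188.6, 150.2, 66.0, 85.0])]
[[297.31863964   0.         257.69388596]
 [  0.         297.31863964 189.40239263]
 [  0.           0.           1.        ]] [[-2.99422149e-04 -9.64223321e-01 -2.65091114e-01  7.75246179e-02]
 [ 9.99999344e-01 -5.81894412e-04  9.87035010e-04 -3.54565003e-04]
 [-1.10597721e-03 -2.65090644e-01  9.64222862e-01 -1.68489295e-01]
 [ 0.00000000e+00  0.00000000e+00  0.00000000e+00  1.00000000e+00]]
```

View pics/top0.png

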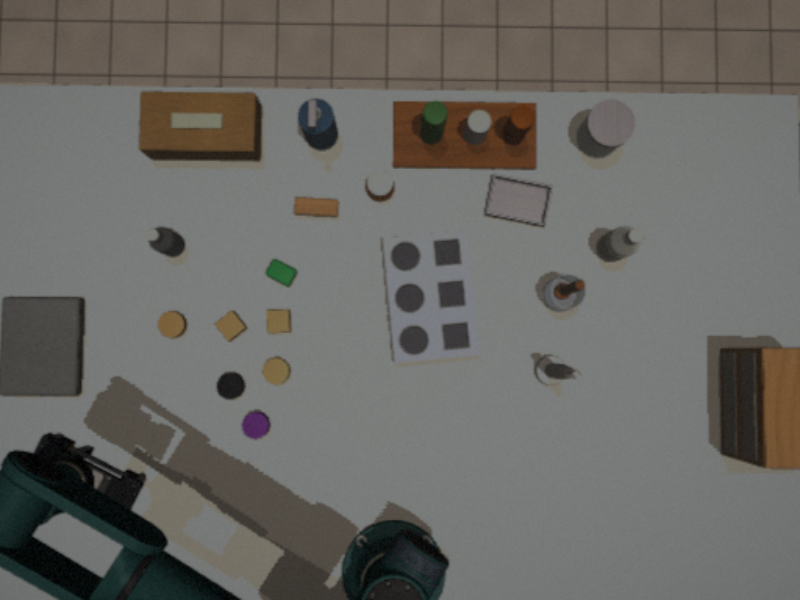

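```bash
python3 - <<'E'
import cv2
im=cv2.imread("pics/top0.png") 
c=cv2.resize(im[220:440,130:500],None,fx=2.15,fy=2.15,interpolation=cv2.INTER_CUBIC);cv2.imwrite("pics/crop0.png",c)
E
```

```text
(no output)
```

View pics/crop0.png

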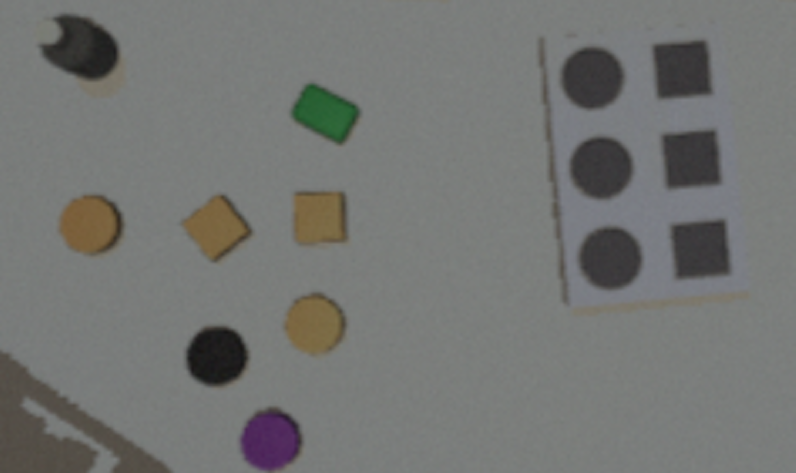

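The top view (800x600) shows two round soaps at (172,324) and (276,370), and two square ones at (231,326) and (278,321). The black disc (231,385) and purple disc (256,424) are look-alikes and not meant. The green floss is at (281,272). All cavities in the die at (430,300) are empty, and the cup with the tamper is at (565,292).

```bash
cat > h.py <<'E'
from bench import robot, snapshot, spotter, close_job
import cv2,numpy as np
from scipy.spatial.transform import Rotation as Ro
def pose():
    o=robot.get_obs(); return np.array(o["tool_pos"]),Ro.from_euler('xyz',o["ee_rot"])
def look(n="wrist"):
    t,R=pose(); p=snapshot(n); K=p["camera_matrix"]
    if n=="wrist":
        T=np.eye(4);T[:3,:3]=R.as_matrix();T[:3,3]=t;p["T"]=T@p["hand_eye"]
    else: p["T"]=p["extrinsics"]
    p["fish"]=n=="wrist"; return p
def world(p,uv,z):
    K=p["camera_matrix"];uv=np.atleast_2d(np.asarray(uv,float)).copy()
    x=(uv-[K[0,2],K[1,2]])/K[0,0]
    if p["fish"]:
        r=np.linalg.norm(x,axis=1,keepdims=True)+1e-12
        d=np.hstack([x/r*np.sin(r),np.cos(r)])
    else: d=np.hstack([x,np.ones((len(x),1))])
    d=d@p["T"][:3,:3].T;c=p["T"][:3,3]
    return c+d*((z-c[2])/d[:,2])[:,None]
def shift(target,yaw=None):
    "tool-axis shift (mm) and turn (deg) from the measured pose to target, tool down"
    t,R=pose(); s=R.inv().apply(np.asarray(target)-t)*1000
    out="shift mm %s"%np.round(s,1)
    if yaw is None: yaw=R.as_euler('xyz')[2]
    rv=(R.inv()*Ro.from_euler('xyz',[np.pi,0,yaw])).as_rotvec(degrees=True)
    return out+" turn deg %s"%np.round(rv,1)
def soap(img):
    hsv=cv2.cvtColor(cv2.GaussianBlur(img,(3,3),0),cv2.COLOR_BGR2HSV)
    return cv2.inRange(hsv,(10,70,70),(30,255,255))
def blobs(mask,amin):
    n,l,s,c=cv2.connectedComponentsWithStats(mask)
    return [(l==i).astype(np.uint8) for i in range(1,n) if s[i,4]>=amin]
def bar(p,m,z):
    "world outline -> centre, min rect size(mm), angle(deg, mod 90), fill"
    c=max(cv2.findContours(m,cv2.RETR_EXTERNAL,cv2.CHAIN_APPROX_NONE)[0],key=cv2.contourArea)[:,0]
    w=(world(p,c,z)[:,:2]*1000).astype(np.float32)
    (cx,cy),sz,a=cv2.minAreaRect(w); h=cv2.contourArea(w)/(sz[0]*sz[1])
    M=cv2.moments(w);g=np.array([M["m10"],M["m01"]])/M["m00"]
    return dict(rect=(round(cx,1),round(cy,1)),cen=np.round(g,1),size=np.round(sz,1),ang=round(a,1),fill=round(h,2))
E
python3 - <<'E'
from h import *
p=look("top");im=p["img"]
for b in blobs(soap(im),80):
    x=bar(p,b,.024)
    if x["size"].max()<75 and x["size"].min()>35: print("soap",x)
g=cv2.cvtColor(im,cv2.COLOR_BGR2GRAY);r=np.zeros_like(g);r[150:230,246:305]=(g[150:230,246:305]<100)*255
print(g[190,245:310])
for b in blobs(r,60): print("hole",bar(p,b,.044))
for k,z in(("cup",.085),("tamper",.161)):
    d=spotter.trace(k,p)[0];m=d["region"].astype(np.uint8);print(k,bar(p,m,z))
print(shift([.43,.28,.22]))
E
```

```text
soap {'rect': (495.1, 454.4), 'cen': array([494.6, 453.9]), 'size': array([50.7, 53.9]), 'ang': 0.6, 'fill': 0.79}
soap {'rect': (493.0, 334.7), 'cen': array([493.2, 335. ]), 'size': array([46.3, 45.7]), 'ang': 39.7, 'fill': 0.9}
soap {'rect': (503.7, 237.8), 'cen': array([503.3, 238.3]), 'size': array([44.7, 44.4]), 'ang': 1.1, 'fill': 0.95}
soap {'rect': (402.4, 242.1), 'cen': array([402.3, 241.2]), 'size': array([50.4, 50.6]), 'ang': 0.6, 'fill': 0.79}
[125 107  82 106 126 128 124 107  76  59  57  55  58  55  61  60  62  58
  55  60  56  61  58  59  57  61  90 121 124 126 124 125 124 125 126 113
  79  52  59  56  57  56  59  53  58  61  59  56  57  61  55  60  97 124
 124 126 126 125 125 126 124 126 126 124 123]
hole {'rect': (645.7, -102.4), 'cen': array([ 645.6, -102.4]), 'size': array([52.2, 52. ]), 'ang': 6.7, 'fill': 0.88}
hole {'rect': (636.6, -17.8), 'cen': array([636.5, -17.8]), 'size': array([53.9, 56.8]), 'ang': 0.6, 'fill': 0.82}
hole {'rect': (561.2, -111.3), 'cen': array([ 561. , -111.2]), 'size': array([52. , 52.1]), 'ang': 6.0, 'fill': 0.89}
hole {'rect': (552.9, -28.0), 'cen': array([552.2, -27.5]), 'size': array([56.7, 56.6]), 'ang': 0.6, 'fill': 0.78}
hole {'rect': (476.5, -120.7), 'cen': array([ 476.5, -120.7]), 'size': array([51.9, 52.1]), 'ang': 6.9, 'fill': 0.89}
hole {'rect': (468.2, -35.1), 'cen': array([467.7, -36.4]), 'size': array([56.4, 56.5]), 'ang': 0.6, 'fill': 0.79}
cup {'rect': (561.2, -330.6), 'cen': array([ 558.5, -328.2]), 'size': array([67.5, 85. ]), 'ang': 23.8, 'fill': 0.53}
tamper {'rect': (561.5, -323.1), 'cen': array([ 562.6, -320. ]), 'size': array([30.2, 58.9]), 'ang': 10.9, 'fill': 0.66}
shift mm [-262.4 -109.1   -3.4] turn deg [0. 0. 0.]
```

Hole and bar sizes fit well. I'll start with the square bar at (503,238).

```bash
python3 - <<'E'
from h import *
print(shift([.503,.238,.15],np.radians(91.1)))
E
```

```text
shift mm [-346.4 -114.6   66.6] turn deg [ 0.  -0.  62.7]
```

Emit:
{"api": "servo_tool", "payload": {"commands": [-0.346,-0.115,0.066,0,0,62.7,0.094,-0.346,-0.115,0.066,0,0,62.7,0.094,-0.346,-0.115,0.066,0,0,62.7,0.094,-0.346,-0.115,0.066,0,0,62.7,0.094,-0.346,-0.115,0.066,0,0,62.7,0.094,-0.346,-0.115,0.066,0,0,62.7,0.094,-0.346,-0.115,0.066,0,0,62.7,0.094,-0.346,-0.115,0.066,0,0,62.7,0.094,-0.346,-0.115,0.066,0,0,62.7,0.094]}}

```text
time: 2.02
tool_pos: [0.5017, 0.2391, 0.1511]
ee_rot: [3.141, -0.001, 1.593]
wrist_force: [-0.5, 0.1, -0.6]
width: 0.0938
finger_force: 0.0
```

```bash
cat > see.py <<'E'
from h import *
import sys
p=look()
print(pose()[0],np.degrees(robot.get_obs()["ee_rot"]))
for b in blobs(soap(p["img"]),400):
    x=bar(p,b,.024)
    if 35<x["size"].min() and x["size"].max()<75: print("soap",x)
cv2.imwrite("pics/"+sys.argv[1],p["img"])
E
python3 see.py w1.png
```

```text
[0.50168208 0.23918127 0.15113963] [ 1.79949112e+02 -3.87336021e-02  9.12850314e+01]
soap {'rect': (495.0, 337.5), 'cen': array([495.1, 337.6]), 'size': array([45.6, 45. ]), 'ang': 39.1, 'fill': 0.96}
soap {'rect': (403.9, 243.4), 'cen': array([404. , 243.5]), 'size': array([52.1, 52.2]), 'ang': 27.2, 'fill': 0.78}
soap {'rect': (505.5, 241.4), 'cen': array([505.5, 241.3]), 'size': array([45.8, 46.3]), 'ang': 2.7, 'fill': 0.92}
soap {'rect': (742.5, 183.0), 'cen': array([742.3, 182.3]), 'size': array([59.2, 37.1]), 'ang': 86.8, 'fill': 0.91}
```

View pics/w1.png

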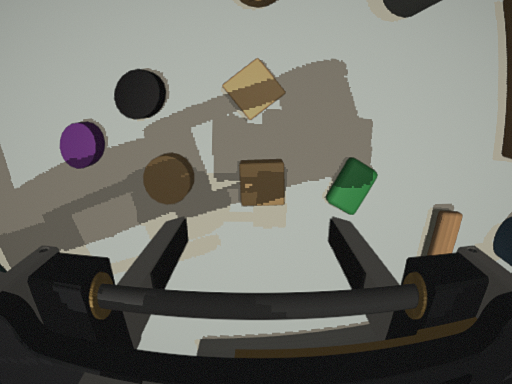

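```bash
python3 - <<'E'
from h import *
print(shift([.5045,.240,.021],np.radians(92)))
E
```

```text
shift mm [  0.7   2.7 130.1] turn deg [ 0.1 -0.  -0.7]
```

Emit:
{"api": "servo_tool", "payload": {"commands": [0.001,0.003,0.06,0,0,-0.7,0.068,0.001,0.003,0.1,0,0,-0.7,0.068,0.001,0.003,0.13,0,0,-0.7,0.068,0.001,0.003,0.13,0,0,-0.7,0.068,0.001,0.003,0.13,0,0,-0.7,0.04,0.001,0.003,0.13,0,0,-0.7,0.04,0.001,0.003,0.13,0,0,-0.7,0.04,0.001,0.003,0.13,0,0,-0.7,0.04]}}

```text
time: 3.08
tool_pos: [0.5066, 0.2395, 0.0226]
ee_rot: [3.138, -0.002, 1.603]
wrist_force: [-0.7, 0.0, 5.7]
width: 0.0455
finger_force: 29.9
```

Emit:
{"api": "servo_tool", "payload": {"commands": [0,0,-0.06,0,0,0,0.04,0,0,-0.12,0,0,0,0.04,0,0,-0.13,0,0,0,0.04]}}

```text
time: 3.45
tool_pos: [0.5081, 0.2397, 0.1563]
ee_rot: [3.131, -0.003, 1.603]
wrist_force: [-0.0, -0.3, -0.7]
width: 0.0456
finger_force: 29.9
```

```bash
python3 - <<'E'
from h import *
print(robot.get_obs()["width"],shift([.648,-.100,.16],np.radians(96.2)))
E
```

```text
0.04563756433872618 shift mm [-344.   129.1   -3.4] turn deg [ 0.6 -0.2 -4.4]
```

Emit:
{"api": "servo_tool", "payload": {"commands": [-0.06,0.023,-0.003,0,0,-4.4,0.04,-0.12,0.045,-0.003,0,0,-4.4,0.04,-0.18,0.068,-0.003,0,0,-4.4,0.04,-0.23,0.086,-0.003,0,0,-4.4,0.04,-0.29,0.108,-0.003,0,0,-4.4,0.04,-0.32,0.12,-0.003,0,0,-4.4,0.04,-0.344,0.129,-0.003,0,0,-4.4,0.04,-0.344,0.129,-0.003,0,0,-4.4,0.04,-0.344,0.129,-0.003,0,0,-4.4,0.04]}}

```text
time: 4.58
tool_pos: [0.6449, -0.0994, 0.153]
ee_rot: [-3.141, -0.001, 1.681]
wrist_force: [-0.2, 0.7, -1.4]
width: 0.0457
finger_force: 29.9
```

```bash
cat > holes.py <<'E'
from h import *
import sys
p=look();t,R=pose()
print(t,np.degrees(R.as_euler('xyz')),robot.get_obs()["width"])
g=cv2.cvtColor(p["img"],cv2.COLOR_BGR2GRAY)
for thr in (60,75,90):
  for b in blobs((g<thr).astype(np.uint8)*255,500):
    x=bar(p,b,.044)
    if 44<x["size"].min() and x["size"].max()<66: print(thr,x)
cv2.imwrite("pics/"+sys.argv[1],p["img"])
E
python3 holes.py w2.png
```

```text
[ 0.64490314 -0.09917436  0.15336155] [-1.79972873e+02 -5.23647570e-02  9.63288338e+01] 0.04580519060372888
75 {'rect': (552.4, -27.4), 'cen': array([549.3, -27. ]), 'size': array([50.6, 55.1]), 'ang': 26.6, 'fill': 0.65}
75 {'rect': (468.8, -34.6), 'cen': array([470.2, -23. ]), 'size': array([55.2, 51.3]), 'ang': 72.6, 'fill': 0.28}
90 {'rect': (637.9, -17.4), 'cen': array([638.2, -17.6]), 'size': array([54.6, 55.3]), 'ang': 6.4, 'fill': 0.78}
90 {'rect': (553.4, -26.3), 'cen': array([553.9, -26.3]), 'size': array([55.2, 55.1]), 'ang': 47.0, 'fill': 0.78}
90 {'rect': (470.1, -35.0), 'cen': array([470.3, -35. ]), 'size': array([55.7, 54.6]), 'ang': 77.5, 'fill': 0.78}
90 {'rect': (563.3, -110.3), 'cen': array([ 563.3, -110.2]), 'size': array([48.3, 48.2]), 'ang': 6.3, 'fill': 0.96}
90 {'rect': (479.0, -119.1), 'cen': array([ 477.3, -121.4]), 'size': array([47.4, 47.6]), 'ang': 5.8, 'fill': 0.81}
```

View pics/w2.png

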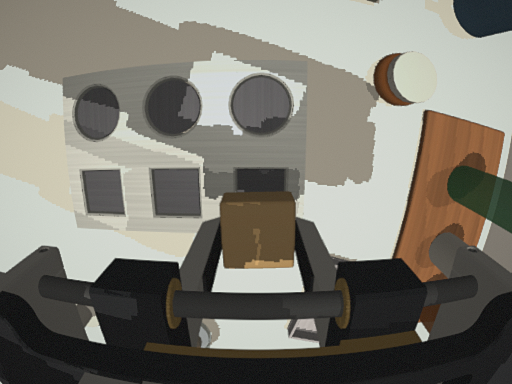

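Wrist view: the three round cavities are at (97,112), (173,106) and (262,104). The squares are at (103,192) and (177,192), and the third is partly hidden under the held bar at (258,232). Next I check the bar's offset in the hand.

```bash
cat >> h.py <<'E'
def px(p,w):
    K=p["camera_matrix"];T=np.linalg.inv(p["T"]);c=np.atleast_2d(w)@T[:3,:3].T+T[:3,3]
    r=np.linalg.norm(c[:,:2],axis=1);th=np.arctan2(r,c[:,2])
    return c[:,:2]/r[:,None]*(th*K[0,0])[:,None]+[K[0,2],K[1,2]]
def outline(p,img,s,off,cx,cy,z,yaw,half,col):
    a=np.array([[-1,-1],[1,-1],[1,1],[-1,1]])*half;c,si=np.cos(yaw),np.sin(yaw)
    w=np.c_[a@np.array([[c,si],[-si,c]])+[cx,cy],np.full(4,z)]
    q=((px(p,w)-off+.5)*s-.5).round().astype(np.int32);cv2.polylines(img,[q],True,col,1);return px(p,w)
E
python3 - <<'E'
from h import *
p=look();t,R=pose();yaw=R.as_euler('xyz')[2]
s=5;off=np.array([185,155]);c=cv2.resize(p["img"][155:275,185:335],None,fx=s,fy=s,interpolation=cv2.INTER_CUBIC)
c=cv2.convertScaleAbs(c,alpha=1.5)
outline(p,c,s,off,t[0],t[1],t[2]+.0014,yaw,.023,(0,0,255))
outline(p,c,s,off,t[0],t[1],t[2]-.0226,yaw,.023,(0,255,0))
outline(p,c,s,off,.6475,-.1015,.044,np.radians(6.2),.0245,(255,0,0))
cv2.imwrite("pics/c2.png",c)
E
```

```text
(no output)
```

View pics/c2.png

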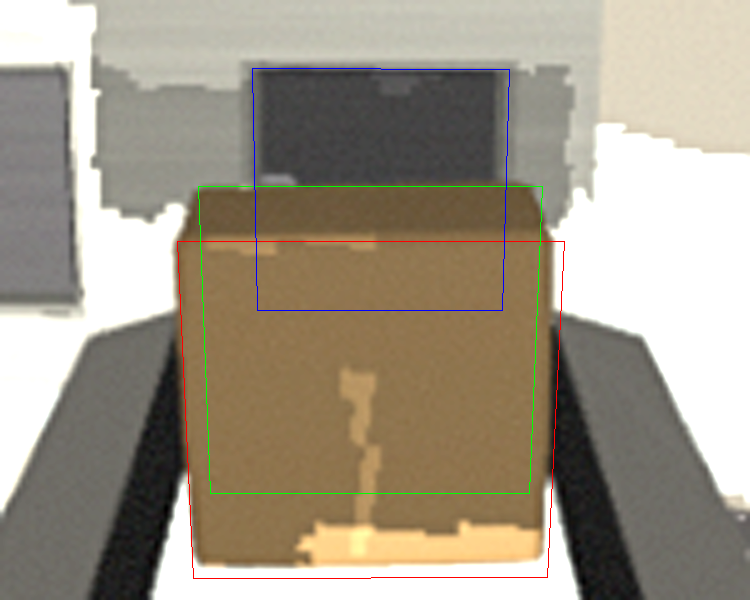

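```bash
python3 - <<'E'
from h import *
p=look();t,R=pose()
f=lambda q:(np.array(q)+.5)/5-.5+[185,155]
for z in(.0014,-.0036):
    w=world(p,f([[180,240],[552,240],[545,562],[194,566]]),t[2]+z);print(w.mean(0)*1000,np.linalg.norm(w[0]-w[1]),np.linalg.norm(w[1]-w[2]), (w.mean(0)-t)[:2]*1000)
w=world(p,f([[244,65],[510,65]]),.044)*1000;print(w)
print(shift([.6475,-.1015,.153],np.radians(96.2)))
E
```

```text
[644.6577399  -98.07088608 155.1738043 ] 0.044110753880382665 0.04388615745587617 [-0.42032792  1.13679099]
[ 644.92091537 -100.32511078  150.1738043 ] 0.04543154065283524 0.045200219247218065 [-0.15715245 -1.11743372]
[[619.06284021 -79.3715235   44.        ]
 [669.56014489 -73.76202325  44.        ]]
shift mm [-2.5  2.2  0.8] turn deg [ 0.  -0.   0.1]
```

Emit:
{"api": "servo_tool", "payload": {"commands": [-0.0017,0.0022,0.05,0,0,0,0.04,-0.0017,0.0022,0.073,0,0,0,0.04,-0.0017,0.0022,0.073,0,0,0,0.04,-0.0017,0.0022,0.073,0,0,0,0.04]}}

```text
time: 5.22
tool_pos: [0.6485, -0.1019, 0.0823]
ee_rot: [3.139, 0.001, 1.68]
wrist_force: [-0.3, -0.1, -0.4]
width: 0.0456
finger_force: 29.9
```

```bash
cat > crop.py <<'E'
from h import *
import sys
# args: name x0 y0 w h  cx cy [round]
p=look();t,R=pose();yaw=R.as_euler('xyz')[2]
n,x0,y0,w,h=sys.argv[1],*map(int,sys.argv[2:6]);s=min(800//w,600//h)
c=cv2.convertScaleAbs(cv2.resize(p["img"][y0:y0+h,x0:x0+w],None,fx=s,fy=s,interpolation=cv2.INTER_CUBIC),alpha=1.6)
print(t,np.degrees(R.as_euler('xyz')),robot.get_obs()["wrist_force"],robot.get_obs()["time"],"scale",s)
off=np.array([x0,y0])
if len(sys.argv)>6: outline(p,c,s,off,float(sys.argv[6]),float(sys.argv[7]),.044,np.radians(6.2),.0245,(255,0,0))
cv2.imwrite("pics/"+n,c)
E
python3 crop.py c3.png 170 130 180 130 .6472 -.1014
```

```text
[ 0.64887578 -0.10210796  0.08286275] [1.79790164e+02 6.95080956e-02 9.62635345e+01] [ 0.32264638  0.55368389 -0.51748956] 5.275 scale 4
```

View pics/c3.png

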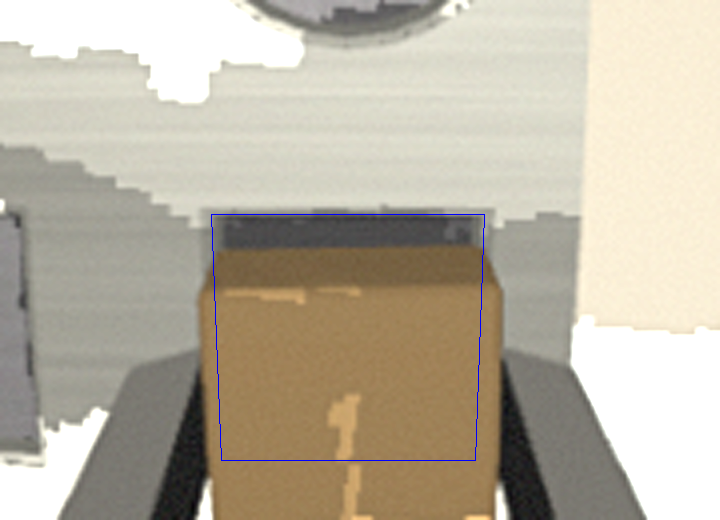

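Held bar is about 1 px right of the mouth (mouth cols 205–488, bar 218–484 at row 247). Correcting, and lowering a bit.

Emit:
{"api": "servo_tool", "payload": {"commands": [0,-0.0012,0.008,0,0,0,0.04,0,-0.0012,0.008,0,0,0,0.04,0,-0.0012,0.008,0,0,0,0.04,0,-0.0012,0.008,0,0,0,0.04]}}

```text
time: 5.78
tool_pos: [0.6466, -0.1025, 0.0727]
ee_rot: [3.141, 0.0, 1.679]
wrist_force: [0.1, -0.0, -1.0]
width: 0.0461
finger_force: 29.9
```

```bash
python3 crop.py c4.png 170 130 180 130 .6472 -.1014
```

```text
[ 0.64660734 -0.10249974  0.07265533] [1.79977965e+02 1.13010855e-03 9.62215782e+01] [-0.39056215  0.01433538 -1.17936705] 5.825 scale 4
```

View pics/c4.png

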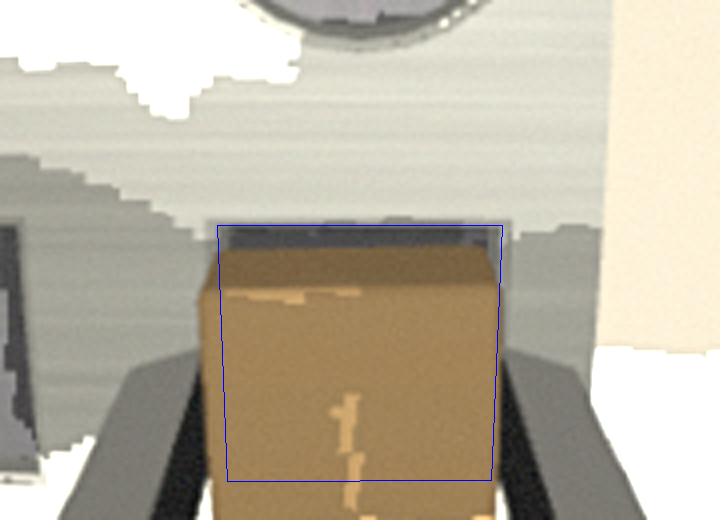

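Mouth centre is at col 359, the bar at 353, and the gap at the far edge is somewhat too large. I'll nudge +1.5 mm x and +0.7 mm y, then lower.

Emit:
{"api": "servo_tool", "payload": {"commands": [0.0015,0.0007,0,0,0,0,0.04,0.0015,0.0007,0.002,0,0,0,0.04,0.0015,0.0007,0.004,0,0,0,0.04,0.0015,0.0007,0.004,0,0,0,0.04]}}

```text
time: 6.32
tool_pos: [0.6468, -0.1008, 0.068]
ee_rot: [-3.141, -0.0, 1.679]
wrist_force: [0.1, -0.1, -1.1]
width: 0.0458
finger_force: 29.9
```

```bash
python3 crop.py c5.png 170 130 180 130 ; python3 -c "
from h import *
print([np.round(robot.get_obs()['wrist_torque'],2)])"
```

```text
[ 0.64685009 -0.10083112  0.06819161] [-1.79974606e+02 -1.28463778e-02  9.62265751e+01] [-0.69410537 -0.09954714 -1.55912953] 6.375 scale 4
[array([-0.08,  0.04, -0.02])]
```

Emit:
{"api": "servo_tool", "payload": {"commands": [0,0,0.0015,0,0,0,0.04,0,0,0.003,0,0,0,0.04,0,0,0.003,0,0,0,0.04]}}

```text
time: 6.75
tool_pos: [0.6472, -0.101, 0.0664]
ee_rot: [3.141, 0.0, 1.68]
wrist_force: [-1.1, -1.5, 2.2]
width: 0.0455
finger_force: 29.9
```

```bash
python3 crop.py c5.png 170 130 180 130 
```

```text
[ 0.64718195 -0.10104775  0.06633145] [1.79954523e+02 2.35003516e-02 9.62229262e+01] [-2.18634267 -0.04755884  3.40825717] 6.8 scale 4
```

View pics/c5.png

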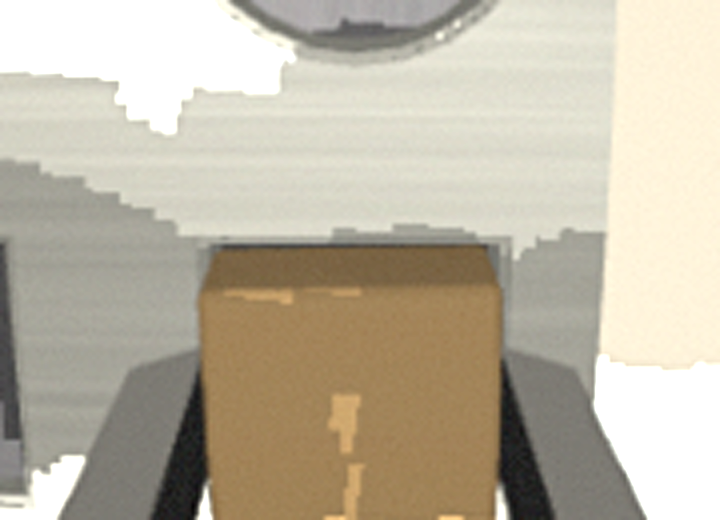

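Emit:
{"api": "servo_tool", "payload": {"commands": [-0.0005,-0.0003,-0.001,0,0,0,0.04,-0.0005,-0.0003,0.001,0,0,0,0.04,-0.0005,-0.0003,0.002,0,0,0,0.04,-0.0005,-0.0003,0.002,0,0,0,0.04]}}

```text
time: 7.3
tool_pos: [0.647, -0.1016, 0.0654]
ee_rot: [3.14, 0.001, 1.68]
wrist_force: [-3.0, -0.1, 7.5]
width: 0.0455
finger_force: 30.0
```

Emit:
{"api": "servo_tool", "payload": {"commands": [0,-0.0005,-0.001,0,0,0,0.04,0,-0.001,-0.001,0,0,0,0.04,0,-0.001,0,0,0,0,0.04,0,-0.001,0,0,0,0,0.04]}}

```text
time: 7.8
tool_pos: [0.6462, -0.102, 0.0633]
ee_rot: [3.141, 0.001, 1.679]
wrist_force: [2.1, -1.5, 0.6]
width: 0.0463
finger_force: 30.0
```

Emit:
{"api": "servo_tool", "payload": {"commands": [0,0.0003,0.001,0,0,0,0.04,0,0.0003,0.002,0,0,0,0.04,0,0.0003,0.002,0,0,0,0.04]}}

```text
time: 8.18
tool_pos: [0.6462, -0.1019, 0.0609]
ee_rot: [3.141, 0.001, 1.679]
wrist_force: [2.0, -2.1, -1.1]
width: 0.0457
finger_force: 30.0
```

Emit:
{"api": "servo_tool", "payload": {"commands": [0,0,0,0,0,0,0.05,0,0,0,0,0,0,0.056,0,0,0,0,0,0,0.06,0,0,-0.03,0,0,0,0.06,0,0,-0.09,0,0,0,0.06,0,0,-0.12,0,0,0,0.07,0,0,-0.12,0,0,0,0.07]}}

```text
time: 9.05
tool_pos: [0.6477, -0.1016, 0.1855]
ee_rot: [3.135, 0.002, 1.68]
wrist_force: [-0.5, 0.2, -0.0]
width: 0.0695
finger_force: 0.0
```

```bash
python3 - <<'E'
from h import *
p=look();t,R=pose();print(t)
for b in blobs(soap(p["img"]),400):
    x=bar(p,b,.062); print(x)
print(shift([.403,.242,.16],np.radians(91)), shift([.494,.3365,.16],np.radians(129.5)))
p=look("top")
for b in blobs(soap(p["img"]),80):
    x=bar(p,b,.024)
    if x["size"].max()<75 and x["size"].min()>35: print("soap",x)
E
```

```text
[ 0.64638655 -0.10139571  0.18224556]
{'rect': (756.7, 23.5), 'cen': array([752.9,  22.1]), 'size': array([28.9, 49.8]), 'ang': 22.1, 'fill': 0.31}
{'rect': (859.1, -85.2), 'cen': array([849.8, -74.6]), 'size': array([178.9, 120.8]), 'ang': 90.0, 'fill': 0.66}
{'rect': (645.8, -100.1), 'cen': array([ 645.7, -100.1]), 'size': array([45.6, 46. ]), 'ang': 7.2, 'fill': 0.95}
shift mm [ 367.8 -204.7   21.7] turn deg [0.1 0.  5.2] shift mm [ 451.9 -104.    21.8] turn deg [  0.1   0.1 -33.3]
soap {'rect': (495.1, 454.4), 'cen': array([494.5, 453.9]), 'size': array([50.7, 53.9]), 'ang': 0.6, 'fill': 0.79}
soap {'rect': (493.0, 334.7), 'cen': array([492.9, 335. ]), 'size': array([46.3, 45.7]), 'ang': 39.6, 'fill': 0.89}
soap {'rect': (402.4, 242.1), 'cen': array([402.2, 241.2]), 'size': array([50.4, 50.6]), 'ang': 0.6, 'fill': 0.79}
```

Emit:
{"api": "servo_tool", "payload": {"commands": [0.06,-0.014,0,0,0,-10,0.07,0.12,-0.028,0,0,0,-20,0.07,0.18,-0.041,0,0,0,-30,0.07,0.24,-0.055,0,0,0,-33.3,0.07,0.3,-0.069,0,0,0,-33.3,0.07,0.36,-0.083,0,0,0,-33.3,0.07,0.42,-0.097,0,0,0,-33.3,0.07,0.452,-0.104,0.02,0,0,-33.3,0.07,0.452,-0.104,0.022,0,0,-33.3,0.07,0.452,-0.104,0.022,0,0,-33.3,0.07]}}

```text
time: 10.4
tool_pos: [0.4931, 0.3354, 0.1574]
ee_rot: [-3.138, -0.0, 2.26]
wrist_force: [0.4, -0.2, 0.4]
width: 0.07
finger_force: 0.0
```

```bash
python3 see.py w6.png; python3 -c "
from h import *
print(shift([.495,.337,.021],np.radians(129.4)))"
```

```text
[0.49378094 0.33526475 0.15847441] [-1.79885030e+02  1.21311222e-02  1.29453665e+02]
soap {'rect': (495.2, 455.9), 'cen': array([495.6, 456.6]), 'size': array([54.6, 52.3]), 'ang': 40.7, 'fill': 0.77}
soap {'rect': (494.7, 338.4), 'cen': array([494.8, 338. ]), 'size': array([44.9, 45.8]), 'ang': 38.6, 'fill': 0.95}
soap {'rect': (404.0, 243.9), 'cen': array([404.2, 243.9]), 'size': array([52.2, 52.4]), 'ang': 83.0, 'fill': 0.77}
shift mm [  0.6   2.3 137.5] turn deg [-0.1  0.   0.1]
```

Emit:
{"api": "servo_tool", "payload": {"commands": [0.001,0.0023,0.06,0,0,0.3,0.068,0.001,0.0023,0.11,0,0,0.3,0.068,0.001,0.0023,0.1375,0,0,0.3,0.068,0.001,0.0023,0.1375,0,0,0.3,0.068,0.001,0.0023,0.1375,0,0,0.3,0.04,0.001,0.0023,0.1375,0,0,0.3,0.04,0.001,0.0023,0.1375,0,0,0.3,0.04,0.001,0.0023,0.1375,0,0,0.3,0.04]}}

```text
time: 11.45
tool_pos: [0.496, 0.3392, 0.0242]
ee_rot: [3.138, 0.001, 2.256]
wrist_force: [-1.3, -1.9, 5.1]
width: 0.0454
finger_force: 30.0
```

Emit:
{"api": "servo_tool", "payload": {"commands": [0,0,-0.06,0,0,0,0.04,0,0,-0.12,0,0,0,0.04,0,0,-0.13,0,0,0,0.04,0,0,-0.13,0,0,0,0.04]}}

```text
time: 11.95
tool_pos: [0.4947, 0.339, 0.152]
ee_rot: [3.141, 0.0, 2.256]
wrist_force: [-1.5, -0.5, -1.1]
width: 0.0456
finger_force: 30.0
```

```bash
python3 -c "
from h import *
print(shift([.478,-.120,.155],np.radians(96.2)))"
```

```text
shift mm [-344.9 -303.3   -3.2] turn deg [ 0. -0. 33.]
```

Emit:
{"api": "servo_tool", "payload": {"commands": [-0.046,-0.04,-0.003,0,0,10,0.04,-0.091,-0.08,-0.003,0,0,20,0.04,-0.137,-0.12,-0.003,0,0,30,0.04,-0.182,-0.16,-0.003,0,0,33,0.04,-0.227,-0.2,-0.003,0,0,33,0.04,-0.273,-0.24,-0.003,0,0,33,0.04,-0.319,-0.28,-0.003,0,0,33,0.04,-0.345,-0.303,-0.003,0,0,33,0.04,-0.345,-0.303,-0.003,0,0,33,0.04,-0.345,-0.303,-0.003,0,0,33,0.04]}}

```text
time: 13.2
tool_pos: [0.4772, -0.1191, 0.1527]
ee_rot: [-3.138, -0.003, 1.68]
wrist_force: [0.2, 0.8, -1.3]
width: 0.0456
finger_force: 30.0
```

```bash
python3 holes.py w7.png; python3 -c "
from h import *
p=look();t,R=pose()
m=max(blobs(soap(p['img'])*1,1500),key=lambda b:b.sum());print(bar(p,m,t[2]+.0002),t)
print(shift([.478,-.120,.075],np.radians(96.2)))"
```

```text
[ 0.47750242 -0.11873569  0.15320558] [-1.79845155e+02 -1.24403571e-01  9.62915572e+01] 0.0456718327448806
60 {'rect': (552.4, -26.2), 'cen': array([552. , -26.4]), 'size': array([54.1, 51.5]), 'ang': 52.6, 'fill': 0.76}
75 {'rect': (469.0, -35.6), 'cen': array([469.1, -35.7]), 'size': array([54.5, 54.3]), 'ang': 6.2, 'fill': 0.78}
75 {'rect': (745.7, 26.5), 'cen': array([745.2,  27.1]), 'size': array([49.4, 52.7]), 'ang': 8.6, 'fill': 0.71}
75 {'rect': (553.5, -26.5), 'cen': array([553.3, -26.5]), 'size': array([54.8, 55.1]), 'ang': 53.8, 'fill': 0.78}
75 {'rect': (561.8, -110.1), 'cen': array([ 560. , -103.5]), 'size': array([48.9, 48.4]), 'ang': 5.4, 'fill': 0.63}
90 {'rect': (469.0, -36.1), 'cen': array([469.2, -35.9]), 'size': array([54.5, 55.3]), 'ang': 6.3, 'fill': 0.79}
90 {'rect': (745.7, 26.5), 'cen': array([747.4,  26.4]), 'size': array([49.4, 53.1]), 'ang': 8.6, 'fill': 0.82}
90 {'rect': (554.3, -26.2), 'cen': array([553.8, -26.2]), 'size': array([57.7, 55.8]), 'ang': 52.6, 'fill': 0.78}
90 {'rect': (637.5, -17.2), 'cen': array([637.1, -17.6]), 'size': array([54.7, 54.2]), 'ang': 9.7, 'fill': 0.79}
90 {'rect': (562.5, -109.8), 'cen': array([ 561.9, -109.8]), 'size': array([51.1, 49.1]), 'ang': 5.4, 'fill': 0.93}
{'rect': (476.8, -117.5), 'cen': array([ 476.9, -118.2]), 'size': array([44.5, 46.4]), 'ang': 6.3, 'fill': 0.94} [ 0.47779899 -0.11859904  0.15371667]
shift mm [-1.5  0.2 78.7] turn deg [-0.1 -0.1  0.1]
```

Emit:
{"api": "servo_tool", "payload": {"commands": [-0.0015,-0.0004,0.05,0,0,0,0.04,-0.0015,-0.0004,0.078,0,0,0,0.04,-0.0015,-0.0004,0.08,0,0,0,0.04,-0.0015,-0.0004,0.08,0,0,0,0.04,-0.0015,-0.0004,0.08,0,0,0,0.04]}}

```text
time: 13.92
tool_pos: [0.4794, -0.1217, 0.0769]
ee_rot: [3.138, 0.002, 1.68]
wrist_force: [0.1, -0.6, -0.4]
width: 0.0455
finger_force: 30.0
```

```bash
python3 crop.py c8.png 170 130 180 130
```

```text
[ 0.47923306 -0.12179401  0.07679534] [1.79822520e+02 8.39660339e-02 9.62522680e+01] [-0.38656299 -0.47171582 -1.62106001] 13.975 scale 4
```

View pics/c8.png

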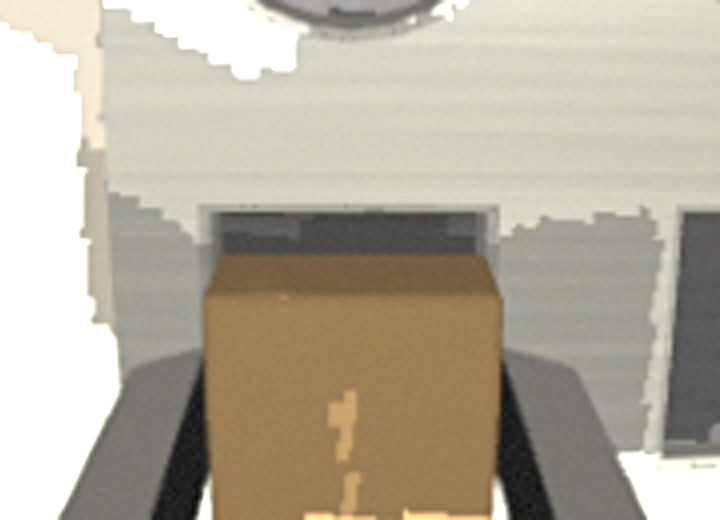

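Emit:
{"api": "servo_tool", "payload": {"commands": [0.002,-0.002,0,0,0,0,0.04,0.002,-0.002,0.004,0,0,0,0.04,0.002,-0.002,0.006,0,0,0,0.04,0.002,-0.002,0.006,0,0,0,0.04]}}

```text
time: 14.48
tool_pos: [0.4755, -0.1198, 0.0685]
ee_rot: [-3.141, -0.0, 1.679]
wrist_force: [0.5, 0.8, -1.3]
width: 0.0458
finger_force: 30.0
```

```bash
python3 crop.py c9.png 170 130 180 130
```

```text
[ 0.4756711  -0.1197887   0.06872341] [-1.79977837e+02 -1.77787980e-02  9.62204969e+01] [-0.23299578  1.34534822 -1.93834094] 14.525 scale 4
```

View pics/c9.png

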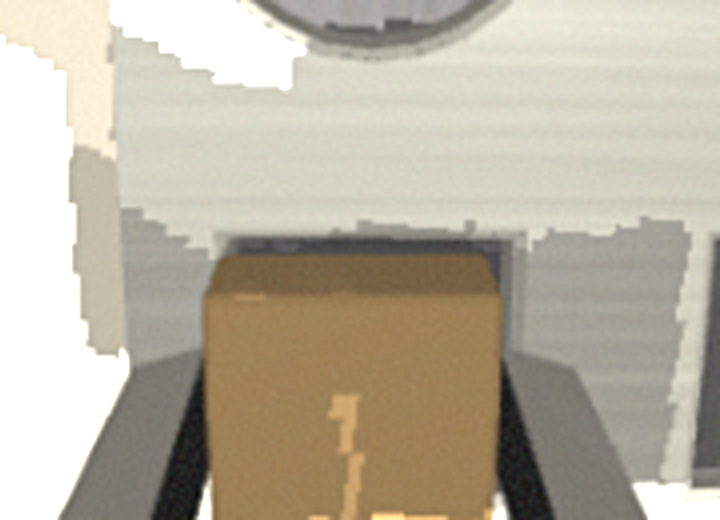

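Emit:
{"api": "servo_tool", "payload": {"commands": [0.0013,0.0015,0,0,0,0,0.04,0.0013,0.0015,0.001,0,0,0,0.04,0.0013,0.0015,0.002,0,0,0,0.04,0.0013,0.0015,0.003,0,0,0,0.04,0.0013,0.0015,0.003,0,0,0,0.04]}}

```text
time: 15.15
tool_pos: [0.4771, -0.1183, 0.0658]
ee_rot: [-3.141, -0.0, 1.679]
wrist_force: [0.4, -0.1, -1.1]
width: 0.0458
finger_force: 30.0
```

Emit:
{"api": "servo_tool", "payload": {"commands": [0,0,0.001,0,0,0,0.04,0,0,0.002,0,0,0,0.04,0,0,0.003,0,0,0,0.04,0,0,0.003,0,0,0,0.04]}}

```text
time: 15.65
tool_pos: [0.4771, -0.1183, 0.0628]
ee_rot: [-3.141, -0.0, 1.68]
wrist_force: [-0.4, -0.2, -1.3]
width: 0.0455
finger_force: 30.0
```

Emit:
{"api": "servo_tool", "payload": {"commands": [0,0,0.0008,0,0,0,0.04,0,0,0.0015,0,0,0,0.04,0,0,0.0015,0,0,0,0.04]}}

```text
time: 16.02
tool_pos: [0.4773, -0.1184, 0.0622]
ee_rot: [3.141, 0.0, 1.68]
wrist_force: [-0.9, 1.2, 5.1]
width: 0.0455
finger_force: 30.0
```

Emit:
{"api": "servo_tool", "payload": {"commands": [0,0,-0.0006,0,0,0,0.05,0,0,-0.0006,0,0,0,0.056,0,0,-0.0006,0,0,0,0.06,0,0,-0.03,0,0,0,0.06,0,0,-0.09,0,0,0,0.07,0,0,-0.1,0,0,0,0.07,0,0,-0.1,0,0,0,0.07]}}

```text
time: 16.9
tool_pos: [0.4776, -0.1185, 0.162]
ee_rot: [3.14, 0.001, 1.68]
wrist_force: [-0.2, -0.3, 0.1]
width: 0.0704
finger_force: 0.0
```

```bash
python3 - <<'E'
from h import *
p=look();t,R=pose();print(t)
for b in blobs(soap(p["img"]),400):
    x=bar(p,b,.062)
    if x["size"].min()>40 and x["size"].max()<60: print(x)
p=look("top")
for b in blobs(soap(p["img"]),80):
    x=bar(p,b,.024)
    if x["size"].max()<75 and x["size"].min()>35: print("soap",x,bar(p,b,.062)["cen"])
print(shift([.404,.243,.15],np.radians(96.2)))
E
```

```text
[ 0.47671119 -0.11818965  0.16044394]
{'rect': (476.9, -118.2), 'cen': array([ 476.8, -118.5]), 'size': array([45.6, 45.1]), 'ang': 6.2, 'fill': 0.96}
{'rect': (642.9, -100.4), 'cen': array([ 644.1, -100.2]), 'size': array([49.6, 46.1]), 'ang': 6.5, 'fill': 0.9}
soap {'rect': (648.2, -102.9), 'cen': array([ 648.3, -103.5]), 'size': array([45.1, 48. ]), 'ang': 0.7, 'fill': 0.9} [ 643.2 -100.6]
soap {'rect': (495.1, 454.4), 'cen': array([494.5, 453.9]), 'size': array([50.7, 53.9]), 'ang': 0.6, 'fill': 0.79} [493.2 442.7]
soap {'rect': (402.4, 242.1), 'cen': array([402.2, 241.3]), 'size': array([50.4, 50.6]), 'ang': 0.6, 'fill': 0.79} [403.3 235.4]
shift mm [366.7 -32.6  10.2] turn deg [-0.2 -0.1  0. ]
```

Emit:
{"api": "servo_tool", "payload": {"commands": [0.06,-0.005,-0.01,0,0,0,0.07,0.12,-0.011,-0.01,0,0,0,0.07,0.18,-0.016,-0.01,0,0,0,0.078,0.24,-0.022,0,0,0,0,0.078,0.3,-0.027,0,0,0,0,0.078,0.35,-0.031,0.01,0,0,0,0.078,0.367,-0.033,0.01,0,0,0,0.078,0.367,-0.033,0.01,0,0,0,0.078,0.367,-0.033,0.01,0,0,0,0.078]}}

```text
time: 18.12
tool_pos: [0.4049, 0.2416, 0.1512]
ee_rot: [-3.141, 0.001, 1.678]
wrist_force: [-0.1, -0.0, -0.3]
width: 0.0781
finger_force: 0.0
```

```bash
python3 see.py w10.png; python3 -c "
from h import *
print(shift([.404,.244,.021],np.radians(96.2)))"
```

```text
[0.40506349 0.24153378 0.15142693] [1.79998237e+02 3.50560559e-02 9.61068882e+01]
soap {'rect': (404.0, 244.2), 'cen': array([403.8, 243.8]), 'size': array([52.5, 51.9]), 'ang': 6.1, 'fill': 0.78}
shift mm [  2.6  -0.8 130.4] turn deg [ 0.   0.  -0.1]
```

Emit:
{"api": "servo_tool", "payload": {"commands": [0.002,-0.001,0.06,0,0,0,0.075,0.002,-0.001,0.11,0,0,0,0.075,0.002,-0.001,0.13,0,0,0,0.075,0.002,-0.001,0.131,0,0,0,0.075,0.002,-0.001,0.131,0,0,0,0.045,0.002,-0.001,0.131,0,0,0,0.045,0.002,-0.001,0.131,0,0,0,0.045,0.002,-0.001,0.131,0,0,0,0.045]}}

```text
time: 19.18
tool_pos: [0.4045, 0.2451, 0.0221]
ee_rot: [3.139, -0.001, 1.68]
wrist_force: [0.2, -0.4, 5.1]
width: 0.0535
finger_force: 30.0
```

Emit:
{"api": "servo_tool", "payload": {"commands": [0,0,-0.06,0,0,0,0.045,0,0,-0.12,0,0,0,0.045,0,0,-0.13,0,0,0,0.045,0,0,-0.13,0,0,0,0.045]}}

```text
time: 19.68
tool_pos: [0.4032, 0.2448, 0.1503]
ee_rot: [3.141, -0.0, 1.68]
wrist_force: [0.0, -0.6, -2.0]
width: 0.0534
finger_force: 30.0
```

```bash
python3 -c "
from h import *
print(shift([.4682,-.0355,.155],np.radians(96.2)))"
```

```text
shift mm [-285.7   34.2   -4.7] turn deg [ 0. -0.  0.]
```

Emit:
{"api": "servo_tool", "payload": {"commands": [-0.06,0.007,-0.005,0,0,0,0.045,-0.12,0.014,-0.005,0,0,0,0.045,-0.18,0.022,-0.005,0,0,0,0.045,-0.23,0.028,-0.005,0,0,0,0.045,-0.27,0.032,-0.005,0,0,0,0.045,-0.286,0.034,-0.005,0,0,0,0.045,-0.286,0.034,-0.005,0,0,0,0.045,-0.286,0.034,-0.005,0,0,0,0.045]}}

```text
time: 20.68
tool_pos: [0.4675, -0.0345, 0.1546]
ee_rot: [-3.14, -0.001, 1.681]
wrist_force: [-0.5, 0.0, -0.3]
width: 0.0531
finger_force: 30.0
```

```bash
python3 holes.py w11.png; python3 -c "
from h import *
p=look();t,R=pose()
m=max(blobs(soap(p['img'])*1,1500),key=lambda b:b.sum());print(bar(p,m,t[2]+.002),t)
print(shift([.4684,-.0360,.077],np.radians(96.2)))"
```

```text
[ 0.46771442 -0.03444527  0.1549355 ] [-1.79946418e+02 -5.99615664e-02  9.63335237e+01] 0.05355457779354664
75 {'rect': (552.8, -25.7), 'cen': array([552.9, -25.7]), 'size': array([55.6, 54.4]), 'ang': 7.2, 'fill': 0.78}
90 {'rect': (553.1, -25.0), 'cen': array([553.2, -25.2]), 'size': array([57.4, 55.7]), 'ang': 53.4, 'fill': 0.77}
90 {'rect': (637.0, -17.3), 'cen': array([637. , -17.2]), 'size': array([54.8, 54.9]), 'ang': 60.5, 'fill': 0.77}
{'rect': (468.0, -42.3), 'cen': array([467.9, -40.7]), 'size': array([51.7, 65.6]), 'ang': 6.4, 'fill': 0.74} [ 0.46785182 -0.03450864  0.1551951 ]
shift mm [-1.6  0.4 78.2] turn deg [-0.  -0.   0.1]
```

Emit:
{"api": "servo_tool", "payload": {"commands": [-0.0011,0,0.05,0,0,0,0.045,-0.0011,0,0.078,0,0,0,0.045,-0.0011,0,0.081,0,0,0,0.045,-0.0011,0,0.081,0,0,0,0.045,-0.0011,0,0.081,0,0,0,0.045,-0.0011,0,0.081,0,0,0,0.045]}}

```text
time: 21.52
tool_pos: [0.4692, -0.0371, 0.0759]
ee_rot: [3.139, 0.001, 1.68]
wrist_force: [-0.1, -0.0, -1.1]
width: 0.0529
finger_force: 30.0
```

```bash
python3 crop.py c12.png 170 130 180 130
```

```text
[ 0.46900034 -0.03705281  0.07558965] [1.79880943e+02 3.11085224e-02 9.62286502e+01] [-0.28792237  0.07024667 -1.26300711] 21.575 scale 4
```

View pics/c12.png

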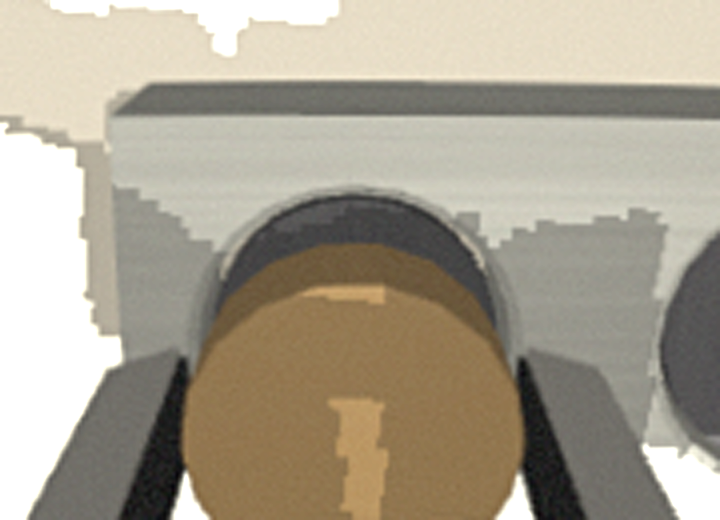

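Emit:
{"api": "servo_tool", "payload": {"commands": [0.0036,-0.0007,0,0,0,0,0.045,0.0036,-0.0007,0.004,0,0,0,0.045,0.0036,-0.0007,0.007,0,0,0,0.045,0.0036,-0.0007,0.007,0,0,0,0.045,0.0036,-0.0007,0.007,0,0,0,0.045]}}

```text
time: 22.2
tool_pos: [0.4672, -0.0335, 0.0674]
ee_rot: [-3.142, -0.0, 1.679]
wrist_force: [-0.7, 0.3, -0.5]
width: 0.0532
finger_force: 30.0
```

```bash
python3 crop.py c13.png 170 130 180 130;  python3 - <<'E'
import cv2,numpy as np
g=cv2.cvtColor(cv2.imread("pics/c13.png"),cv2.COLOR_BGR2GRAY)
h=cv2.cvtColor(cv2.imread("pics/c13.png"),cv2.COLOR_BGR2HSV)
for c in(330,355,380): print(c,[(r,g[r,c],h[r,c,1]) for r in range(190,280,4)])
for r in(260,300): print(r,[(c,g[r,c],h[r,c,1]) for c in list(range(180,250,5))+list(range(460,535,5))])
E
```

```text
[ 0.46722981 -0.03346732  0.067481  ] [ 1.79996155e+02 -4.75953320e-03  9.62213751e+01] [ 0.35088956 -1.16366746 -0.7383163 ] 22.25 scale 4
330 [(190, np.uint8(193), np.uint8(21)), (194, np.uint8(189), np.uint8(21)), (198, np.uint8(189), np.uint8(24)), (202, np.uint8(191), np.uint8(20)), (206, np.uint8(189), np.uint8(17)), (210, np.uint8(195), np.uint8(21)), (214, np.uint8(200), np.uint8(20)), (218, np.uint8(198), np.uint8(18)), (222, np.uint8(177), np.uint8(20)), (226, np.uint8(153), np.uint8(21)), (230, np.uint8(125), np.uint8(16)), (234, np.uint8(57), np.uint8(9)), (238, np.uint8(65), np.uint8(18)), (242, np.uint8(71), np.uint8(37)), (246, np.uint8(95), np.uint8(101)), (250, np.uint8(94), np.uint8(114)), (254, np.uint8(96), np.uint8(116)), (258, np.uint8(94), np.uint8(114)), (262, np.uint8(94), np.uint8(109)), (266, np.uint8(91), np.uint8(122)), (270, np.uint8(93), np.uint8(111)), (274, np.uint8(94), np.uint8(116)), (278, np.uint8(93), np.uint8(116))]
355 [(190, np.uint8(191), np.uint8(20)), (194, np.uint8(190), np.uint8(21)), (198, np.uint8(193), np.uint8(18)), (202, np.uint8(188
[... 2915 characters left out ...]
(115), np.uint8(40)), (230, np.uint8(89), np.uint8(108)), (235, np.uint8(86), np.uint8(128)), (240, np.uint8(90), np.uint8(115)), (245, np.uint8(89), np.uint8(114)), (460, np.uint8(89), np.uint8(114)), (465, np.uint8(85), np.uint8(120)), (470, np.uint8(94), np.uint8(107)), (475, np.uint8(85), np.uint8(95)), (480, np.uint8(72), np.uint8(27)), (485, np.uint8(63), np.uint8(8)), (490, np.uint8(79), np.uint8(16)), (495, np.uint8(149), np.uint8(31)), (500, np.uint8(122), np.uint8(28)), (505, np.uint8(125), np.uint8(22)), (510, np.uint8(134), np.uint8(24)), (515, np.uint8(141), np.uint8(16)), (520, np.uint8(153), np.uint8(15)), (525, np.uint8(155), np.uint8(18)), (530, np.uint8(154), np.uint8(15))]
```

Emit:
{"api": "servo_tool", "payload": {"commands": [0.0012,0.0009,0,0,0,0,0.045,0.0012,0.0009,0.002,0,0,0,0.045,0.0012,0.0009,0.003,0,0,0,0.045,0.0012,0.0009,0.004,0,0,0,0.045,0.0012,0.0009,0.004,0,0,0,0.045]}}

```text
time: 22.88
tool_pos: [0.4681, -0.0323, 0.0635]
ee_rot: [3.141, 0.0, 1.679]
wrist_force: [0.5, -0.7, -1.4]
width: 0.0532
finger_force: 30.0
```

Emit:
{"api": "servo_tool", "payload": {"commands": [0,0,0.001,0,0,0,0.045,0,0,0.002,0,0,0,0.045,0,0,0.0025,0,0,0,0.045,0,0,0.0025,0,0,0,0.045]}}

```text
time: 23.38
tool_pos: [0.4682, -0.0323, 0.0611]
ee_rot: [3.141, 0.0, 1.679]
wrist_force: [1.4, -2.1, -0.5]
width: 0.0533
finger_force: 30.0
```

Emit:
{"api": "servo_tool", "payload": {"commands": [0,0,0.0005,0,0,0,0.05,0,0,0.0005,0,0,0,0.06,0,0,0.0005,0,0,0,0.068,0,0,0.0005,0,0,0,0.068,0,0,-0.03,0,0,0,0.068,0,0,-0.09,0,0,0,0.078,0,0,-0.1,0,0,0,0.078,0,0,-0.1,0,0,0,0.078]}}

```text
time: 24.38
tool_pos: [0.4683, -0.0321, 0.1616]
ee_rot: [3.14, 0.0, 1.68]
wrist_force: [-0.2, -0.4, 0.6]
width: 0.0781
finger_force: 0.0
```

```bash
cat > chk.py <<'E'
from h import *
p=look();t,R=pose();print(t)
for b in blobs(soap(p["img"]),400):
    x=bar(p,b,.062)
    if x["size"].min()>40 and x["size"].max()<60: print(x)
p=look("top")
for b in blobs(soap(p["img"]),80):
    x=bar(p,b,.024)
    if x["size"].max()<75 and x["size"].min()>35: print("soap",x,bar(p,b,.062)["cen"])
E
python3 chk.py; python3 -c "
from h import *
print(shift([.495,.454,.15],np.radians(116)))"
```

```text
[ 0.46741883 -0.03199531  0.16001406]
{'rect': (467.8, -34.1), 'cen': array([468., -34.]), 'size': array([51.8, 52.4]), 'ang': 51.1, 'fill': 0.78}
{'rect': (476.9, -117.6), 'cen': array([ 476.8, -117.5]), 'size': array([45.8, 45.8]), 'ang': 6.1, 'fill': 0.97}
soap {'rect': (648.2, -102.9), 'cen': array([ 648.3, -103.6]), 'size': array([45.1, 48.1]), 'ang': 0.7, 'fill': 0.9} [ 643.2 -100.8]
soap {'rect': (495.1, 454.4), 'cen': array([494.6, 454. ]), 'size': array([50.7, 54. ]), 'ang': 0.6, 'fill': 0.8} [493.4 442.8]
shift mm [480.   80.7   9.4] turn deg [ -0.2  -0.1 -19.8]
```

Emit:
{"api": "servo_tool", "payload": {"commands": [0.06,0.01,-0.01,0,0,-10,0.078,0.12,0.02,-0.01,0,0,-19.8,0.078,0.18,0.03,-0.01,0,0,-19.8,0.078,0.24,0.04,0,0,0,-19.8,0.078,0.3,0.05,0,0,0,-19.8,0.078,0.36,0.06,0,0,0,-19.8,0.078,0.42,0.071,0,0,0,-19.8,0.078,0.47,0.08,0.01,0,0,-19.8,0.078,0.48,0.081,0.01,0,0,-19.8,0.078,0.48,0.081,0.01,0,0,-19.8,0.078]}}

```text
time: 25.72
tool_pos: [0.4956, 0.4533, 0.1487]
ee_rot: [-3.138, 0.001, 2.026]
wrist_force: [1.1, -0.1, -0.0]
width: 0.078
finger_force: 0.0
```

```bash
python3 see.py w14.png; python3 -c "
from h import *
print(shift([.4955,.456,.021],np.radians(116)))"
```

```text
[0.49612403 0.45265328 0.14975783] [-1.79863146e+02  6.83779503e-02  1.16007378e+02]
soap {'rect': (496.4, 457.5), 'cen': array([496.3, 457.6]), 'size': array([53. , 51.5]), 'ang': 26.1, 'fill': 0.78}
shift mm [  3.4   1.2 128.8] turn deg [-0.1  0.1  0. ]
```

Emit:
{"api": "servo_tool", "payload": {"commands": [0.0025,0.001,0.06,0,0,0,0.075,0.0025,0.001,0.11,0,0,0,0.075,0.0025,0.001,0.128,0,0,0,0.075,0.0025,0.001,0.129,0,0,0,0.075,0.0025,0.001,0.129,0,0,0,0.045,0.0025,0.001,0.129,0,0,0,0.045,0.0025,0.001,0.129,0,0,0,0.045,0.0025,0.001,0.129,0,0,0,0.045]}}

```text
time: 26.78
tool_pos: [0.4974, 0.4574, 0.0246]
ee_rot: [3.138, -0.001, 2.025]
wrist_force: [0.1, -0.9, 5.3]
width: 0.0533
finger_force: 30.0
```

Emit:
{"api": "servo_tool", "payload": {"commands": [0,0,-0.06,0,0,0,0.045,0,0,-0.12,0,0,0,0.045,0,0,-0.13,0,0,0,0.045,0,0,-0.13,0,0,0,0.045]}}

```text
time: 27.28
tool_pos: [0.4963, 0.4566, 0.1523]
ee_rot: [3.141, -0.0, 2.025]
wrist_force: [-0.2, 0.3, -0.8]
width: 0.0531
finger_force: 30.0
```

```bash
python3 -c "
from h import *
print(shift([.6365,-.0150,.153],np.radians(96.2)))"
```

```text
shift mm [-485.3  -81.    -0.9] turn deg [ 0.1 -0.  19.8]
```

Emit:
{"api": "servo_tool", "payload": {"commands": [-0.06,-0.01,-0.003,0,0,10,0.045,-0.12,-0.02,-0.003,0,0,19.8,0.045,-0.18,-0.03,-0.003,0,0,19.8,0.045,-0.24,-0.04,-0.003,0,0,19.8,0.045,-0.3,-0.05,-0.003,0,0,19.8,0.045,-0.36,-0.06,-0.003,0,0,19.8,0.045,-0.42,-0.07,-0.003,0,0,19.8,0.045,-0.47,-0.078,-0.003,0,0,19.8,0.045,-0.485,-0.081,-0.003,0,0,19.8,0.045,-0.485,-0.081,-0.003,0,0,19.8,0.045]}}

```text
time: 28.52
tool_pos: [0.6351, -0.0152, 0.152]
ee_rot: [-3.137, -0.002, 1.678]
wrist_force: [0.4, 0.3, -1.1]
width: 0.0531
finger_force: 30.0
```

Emit:
{"api": "servo_tool", "payload": {"commands": [0,0,0.04,0,0,0,0.045,0,0,0.07,0,0,0,0.045,0,0,0.082,0,0,0,0.045,0,0,0.082,0,0,0,0.045,0,0,0.082,0,0,0,0.045]}}

```text
time: 29.15
tool_pos: [0.6372, -0.0143, 0.0747]
ee_rot: [3.139, 0.0, 1.68]
wrist_force: [0.3, -0.2, -0.1]
width: 0.0531
finger_force: 30.0
```

```bash
cat > edges.py <<'E'
import cv2,numpy as np,sys
from h import *
p=look();t,R=pose();o=robot.get_obs();print(np.round(t,4),np.round(np.degrees(o["ee_rot"]),2),np.round(o["wrist_force"],1))
im=cv2.convertScaleAbs(cv2.resize(p["img"][130:260,170:350],None,fx=4,fy=4,interpolation=cv2.INTER_CUBIC),alpha=1.6)
cv2.imwrite("pics/"+sys.argv[1],im)
g=cv2.GaussianBlur(cv2.cvtColor(im,cv2.COLOR_BGR2GRAY),(5,5),0);h=cv2.cvtColor(im,cv2.COLOR_BGR2HSV)[...,1]
for c in(330,355,380):
    s=np.argmax((h[:,c]>70)&(np.arange(len(h))>120)); 
    print(c,"soap from",s,"grey",list(g[s-60:s:4,c]))
for r in(300,):
    q=np.where(h[r,190:540]>70)[0]+190; a,b=q.min(),q.max();print(r,"soap",a,b,"L",list(g[r,a-40:a:3]),"R",list(g[r,b:b+60:3]))
E
python3 edges.py c15.png
```

```text
[ 0.6374 -0.0146  0.075 ] [1.7981e+02 3.0000e-02 9.6260e+01] [ 0.4  0.5 -0.6]
330 soap from 228 grey [np.uint8(203), np.uint8(200), np.uint8(198), np.uint8(200), np.uint8(201), np.uint8(199), np.uint8(196), np.uint8(194), np.uint8(193), np.uint8(196), np.uint8(203), np.uint8(206), np.uint8(163), np.uint8(131), np.uint8(103)]
355 soap from 225 grey [np.uint8(203), np.uint8(202), np.uint8(200), np.uint8(201), np.uint8(199), np.uint8(200), np.uint8(198), np.uint8(195), np.uint8(195), np.uint8(195), np.uint8(201), np.uint8(201), np.uint8(183), np.uint8(155), np.uint8(99)]
380 soap from 227 grey [np.uint8(203), np.uint8(202), np.uint8(202), np.uint8(200), np.uint8(199), np.uint8(200), np.uint8(196), np.uint8(196), np.uint8(194), np.uint8(194), np.uint8(200), np.uint8(206), np.uint8(191), np.uint8(150), np.uint8(102)]
300 soap 218 486 L [np.uint8(154), np.uint8(154), np.uint8(153), np.uint8(153), np.uint8(154), np.uint8(154), np.uint8(155), np.uint8(156), np.uint8(155), np.uint8(148), np.uint8(141), np.uint8(132), np.uint8(123), np.uint8(108)] R [np.uint8(105), np.uint8(106), np.uint8(107), np.uint8(114), np.uint8(126), np.uint8(134), np.uint8(136), np.uint8(139), np.uint8(147), np.uint8(151), np.uint8(153), np.uint8(152), np.uint8(151), np.uint8(152), np.uint8(154), np.uint8(153), np.uint8(152), np.uint8(154), np.uint8(154), np.uint8(152)]
```

Emit:
{"api": "servo_tool", "payload": {"commands": [-0.002,0,0,0,0,0,0.045,-0.002,0,0.004,0,0,0,0.045,-0.002,0,0.005,0,0,0,0.045,-0.002,0,0.005,0,0,0,0.045,-0.002,0,0.005,0,0,0,0.045]}}

```text
time: 29.82
tool_pos: [0.6366, -0.0171, 0.0683]
ee_rot: [3.141, 0.0, 1.679]
wrist_force: [-0.9, -0.6, 2.5]
width: 0.0533
finger_force: 30.0
```

```bash
python3 edges.py c16.png
```

```text
[ 0.6366 -0.0171  0.0683] [1.7998e+02 2.0000e-02 9.6220e+01] [-0.1 -1.1  0.7]
330 soap from 227 grey [np.uint8(204), np.uint8(203), np.uint8(201), np.uint8(203), np.uint8(201), np.uint8(195), np.uint8(195), np.uint8(196), np.uint8(199), np.uint8(204), np.uint8(203), np.uint8(182), np.uint8(163), np.uint8(122), np.uint8(57)]
355 soap from 226 grey [np.uint8(202), np.uint8(199), np.uint8(202), np.uint8(199), np.uint8(200), np.uint8(198), np.uint8(195), np.uint8(191), np.uint8(198), np.uint8(205), np.uint8(198), np.uint8(163), np.uint8(142), np.uint8(80), np.uint8(66)]
380 soap from 228 grey [np.uint8(202), np.uint8(201), np.uint8(201), np.uint8(201), np.uint8(199), np.uint8(197), np.uint8(196), np.uint8(195), np.uint8(200), np.uint8(205), np.uint8(185), np.uint8(163), np.uint8(132), np.uint8(79), np.uint8(64)]
300 soap 218 487 L [np.uint8(153), np.uint8(155), np.uint8(153), np.uint8(153), np.uint8(153), np.uint8(151), np.uint8(154), np.uint8(156), np.uint8(153), np.uint8(146), np.uint8(139), np.uint8(132), np.uint8(124), np.uint8(112)] R [np.uint8(81), np.uint8(67), np.uint8(61), np.uint8(83), np.uint8(104), np.uint8(107), np.uint8(109), np.uint8(120), np.uint8(131), np.uint8(136), np.uint8(135), np.uint8(142), np.uint8(151), np.uint8(154), np.uint8(151), np.uint8(152), np.uint8(153), np.uint8(152), np.uint8(151), np.uint8(152)]
```

View pics/c16.png

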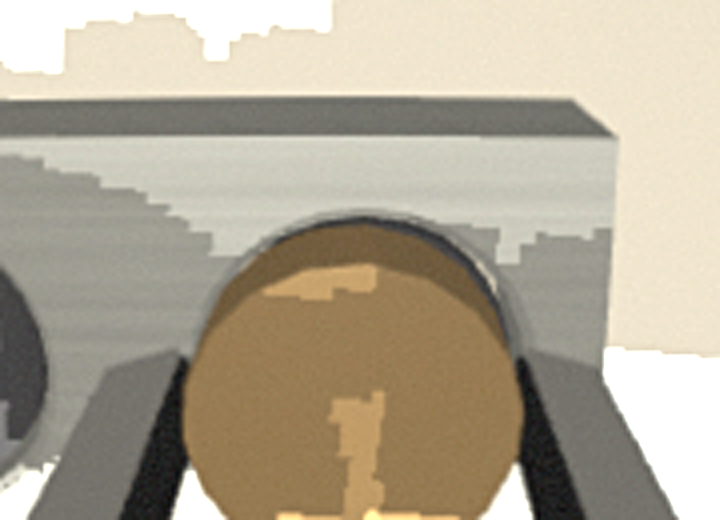

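Round bar is almost in the mouth, sitting slightly left (dark sliver visible at right, col 490, row 300). Nudging +0.6 mm y and descending.

Emit:
{"api": "servo_tool", "payload": {"commands": [-0.0002,0.0006,0,0,0,0,0.045,-0.0002,0.0006,0.002,0,0,0,0.045,-0.0002,0.0006,0.003,0,0,0,0.045,-0.0002,0.0006,0.003,0,0,0,0.045]}}

```text
time: 30.38
tool_pos: [0.6373, -0.0168, 0.0644]
ee_rot: [3.141, -0.0, 1.68]
wrist_force: [1.8, -0.3, -2.0]
width: 0.0532
finger_force: 30.0
```

Emit:
{"api": "servo_tool", "payload": {"commands": [0,0,0.0008,0,0,0,0.045,0,0,0.0013,0,0,0,0.045,0,0,0.0013,0,0,0,0.045]}}

```text
time: 30.75
tool_pos: [0.6372, -0.017, 0.0638]
ee_rot: [3.141, -0.0, 1.679]
wrist_force: [1.8, 0.3, -0.7]
width: 0.053
finger_force: 30.0
```

Emit:
{"api": "servo_tool", "payload": {"commands": [0,0,0,0,0,0,0.05,0,0,0,0,0,0,0.06,0,0,0,0,0,0,0.068,0,0,0,0,0,0,0.068,0,0,-0.03,0,0,0,0.068,0,0,-0.09,0,0,0,0.068,-0.06,0,-0.14,0,0,0,0.068,-0.12,-0.02,-0.14,0,0,0,0.06,-0.18,-0.05,-0.14,0,0,0,0.06,-0.18,-0.06,-0.14,0,0,0,0.06]}}

```text
time: 32.0
tool_pos: [0.5958, -0.2057, 0.2036]
ee_rot: [-3.141, 0.0, 1.675]
wrist_force: [0.8, -0.1, -0.0]
width: 0.06
finger_force: 0.0
```

```bash
python3 - <<'E'
from h import *
p=look("top");cv2.imwrite("pics/t17.png",p["img"])
for b in blobs(soap(p["img"]),60):
    x=bar(p,b,.062)
    if x["size"].max()<75 and x["size"].min()>30: print("soap",x)
p=look();cv2.imwrite("pics/w17.png",p["img"]);print(pose()[0])
for b in blobs(soap(p["img"]),400):
    x=bar(p,b,.062)
    if x["size"].min()>35 and x["size"].max()<70: print(x)
for k,z in(("cup",.085),("tamper",.161)):
    for d in spotter.trace(k,p)[:2]: print(k,d["conf"],d["box"])
E
```

```text
soap {'rect': (643.7, -100.8), 'cen': array([ 643.8, -100.6]), 'size': array([46.2, 46.9]), 'ang': 6.4, 'fill': 0.87}
soap {'rect': (635.9, -17.5), 'cen': array([634.8, -17.4]), 'size': array([50.2, 49.9]), 'ang': 0.6, 'fill': 0.8}
soap {'rect': (476.5, -113.6), 'cen': array([ 477.6, -111.2]), 'size': array([46.6, 34.1]), 'ang': 0.4, 'fill': 0.72}
soap {'rect': (466.3, -34.6), 'cen': array([466.6, -34.9]), 'size': array([52.6, 49.6]), 'ang': 0.6, 'fill': 0.79}
[ 0.59563119 -0.20400554  0.2037515 ]
{'rect': (468.5, -37.2), 'cen': array([468.5, -35.7]), 'size': array([47.5, 52.7]), 'ang': 87.8, 'fill': 0.81}
{'rect': (637.1, -22.7), 'cen': array([637.2, -20.8]), 'size': array([54.3, 43.3]), 'ang': 10.8, 'fill': 0.81}
{'rect': (644.5, -101.3), 'cen': array([ 644.8, -101. ]), 'size': array([46.1, 45.6]), 'ang': 6.6, 'fill': 0.95}
{'rect': (477.8, -119.4), 'cen': array([ 477.8, -119.5]), 'size': array([45. , 45.9]), 'ang': 5.2, 'fill': 0.95}
{'rect': (983.4, -275.3), 'cen': array([ 985.9, -272.3]), 'size': array([47. , 60.5]), 'ang': 30.0, 'fill': 0.76}
cup 0.86 [199.9, 237.8, 58.9, 54.1]
cup 0.41 [267.5, 318.2, 44.0, 29.8]
tamper 0.82 [210.7, 267.9, 31.8, 79.5]
```

```bash
python3 - <<'E'
from h import *
p=look("top")
for k,z in(("cup",.085),("tamper",.161)):
    d=spotter.trace(k,p)[0];m=d["region"];v,u=np.where(m);print(k,d["conf"],d["box"],len(u))
    print(world(p,[[u.min(),v.mean()],[u.max(),v.mean()],[u.mean(),v.min()],[u.mean(),v.max()]],z).round(4)[:,:2].tolist())
print(shift([.563,-.331,.24],np.radians(96.2)))
p=look();T=[d for d in spotter.trace("tamper",p)][0]["region"].astype(np.uint8)
c=max(cv2.findContours(T,0,2)[0],key=cv2.contourArea);print(cv2.fitLine(c,2,0,.01,.01).ravel(),cv2.minAreaRect(c))
cv2.imwrite("pics/tw.png",p["img"])
# fit vertical axis: project (x,y,0.085) and (x,y,0.161)
print(px(p,[[.562,-.331,.161],[.562,-.331,.085],[.562,-.331,.006]]).round(1).tolist())
E
```

```text
cup 0.72 [349.6, 181.2, 24.9, 16.8] 181
[[0.5577, -0.2875], [0.5587, -0.3766], [0.5871, -0.3327], [0.5287, -0.3326]]Traceback (most recent call last):
  File "<stdin>", line 4, in <module>
IndexError: list index out of range
```

```bash
python3 - <<'E'
from h import *
print(shift([.563,-.329,.24],np.radians(96.2)))
E
```

```text
shift mm [-123.8  -48.7  -36.5] turn deg [ 0.  -0.   0.2]
```

Emit:
{"api": "servo_tool", "payload": {"commands": [0,0,-0.037,0,0,0,0.06,-0.055,-0.02,-0.037,0,0,0,0.06,-0.1,-0.04,-0.037,0,0,0,0.06,-0.124,-0.049,-0.037,0,0,0,0.06,-0.124,-0.049,-0.037,0,0,0,0.06,-0.124,-0.049,-0.037,0,0,0,0.06]}}

```text
time: 33.1
tool_pos: [0.5625, -0.3293, 0.2406]
ee_rot: [3.141, -0.001, 1.681]
wrist_force: [-0.1, -0.2, 0.7]
width: 0.0599
finger_force: 0.0
```

```bash
python3 - <<'E'
from h import *
p=look();im=p["img"].copy();print(pose()[0])
for k in("cup","tamper"):
    for d in spotter.trace(k,p)[:1]:
        T=d["region"].astype(np.uint8);c=max(cv2.findContours(T,0,2)[0],key=cv2.contourArea)
        print(k,d["conf"],d["box"],cv2.minAreaRect(c));cv2.drawContours(im,[c],-1,(0,255,0) if k=="cup" else (255,0,0),1)
q=px(p,[[.562,-.331,.161],[.562,-.331,.085],[.562,-.331,.006]]);print(q.round(1).tolist())
for a in q: cv2.circle(im,tuple(int(v) for v in a),3,(0,0,255),-1)
cv2.imwrite("pics/tw.png",im)
E
```

```text
[ 0.56254327 -0.3291544   0.2406932 ]
cup 0.91 [229.6, 143.9, 64.7, 75.6] ((259.12017822265625, 180.2863311767578), (67.09933471679688, 62.939327239990234), 74.35774993896484)
tamper 0.63 [252.2, 166.0, 28.6, 57.0] ((265.58367919921875, 193.948486328125), (58.65446853637695, 24.082904815673828), 84.95755004882812)
[[257.4, 201.3], [257.3, 180.9], [257.3, 167.4]]
```

View pics/tw.png

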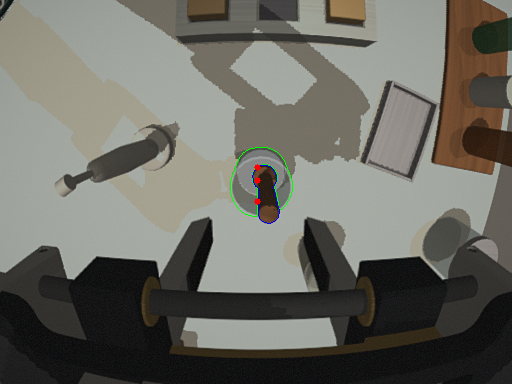

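```bash
python3 - <<'E'
from h import *
p=look()
print(world(p,[[268.5,214]],.157).round(4),world(p,[[264,177]],.015).round(4), world(p,[[260,203]],.09).round(4))
d=spotter.trace("cup",p)[0];m=d["region"];v,u=np.where(m);r=u.max()-u.min();print(u.min(),u.max(),v.min(),v.max())
rows=[(y,np.where(m[y])[0].min(),np.where(m[y])[0].max()) for y in range(v.min(),v.max(),4)];print(rows)
for q in px(p,[[.562+.036*np.cos(a),-.331+.036*np.sin(a),.085] for a in np.arange(0,6.3,1.5708)]).round(1).tolist(): print(q)
E
```

```text
[[ 0.5734 -0.3433  0.157 ]] [[ 0.5723 -0.3418  0.015 ]] [[ 0.5676 -0.3552  0.09  ]]
230 291 147 214
[(147, np.int64(256), np.int64(267)), (151, np.int64(246), np.int64(275)), (155, np.int64(242), np.int64(279)), (159, np.int64(239), np.int64(282)), (163, np.int64(237), np.int64(284)), (167, np.int64(235), np.int64(286)), (171, np.int64(234), np.int64(288)), (175, np.int64(233), np.int64(290)), (179, np.int64(231), np.int64(291)), (183, np.int64(230), np.int64(291)), (187, np.int64(230), np.int64(291)), (191, np.int64(230), np.int64(291)), (195, np.int64(231), np.int64(289)), (199, np.int64(232), np.int64(288)), (203, np.int64(235), np.int64(286)), (207, np.int64(239), np.int64(283)), (211, np.int64(244), np.int64(256))]
[289.1, 184.1]
[261.0, 149.0]
[225.5, 177.3]
[254.0, 210.8]
[289.1, 184.1]
```

Tamper handle top is at (268,213) and the foot near (264,177), both inside the cup outline (cols 230–291). It stands upright at about (0.573,-0.3425).

Emit:
{"api": "servo_tool", "payload": {"commands": [-0.0144,0.0092,0,0,0,0,0.06,-0.0144,0.0092,0,0,0,0,0.06,-0.0144,0.0092,0.06,0,0,0,0.06,-0.0144,0.0092,0.11,0,0,0,0.06,-0.0144,0.0092,0.134,0,0,0,0.06,-0.0144,0.0092,0.134,0,0,0,0.06,-0.0144,0.0092,0.134,0,0,0,0.06]}}

```text
time: 34.22
tool_pos: [0.5731, -0.3445, 0.1086]
ee_rot: [3.139, 0.002, 1.68]
wrist_force: [-0.1, 0.3, 0.8]
width: 0.0599
finger_force: 0.0
```

Emit:
{"api": "servo_tool", "payload": {"commands": [0,0,0,0,0,0,0.04,0,0,0,0,0,0,0.03,0,0,0,0,0,0,0.024,0,0,0,0,0,0,0.01,0,0,0,0,0,0,0.01,0,0,0,0,0,0,0.01]}}

```text
time: 34.98
tool_pos: [0.5724, -0.3443, 0.1066]
ee_rot: [3.142, -0.0, 1.679]
wrist_force: [0.4, 0.4, 1.0]
width: 0.0194
finger_force: 30.0
```

Emit:
{"api": "servo_tool", "payload": {"commands": [0,0,-0.03,0,0,0,0.01,0,0,-0.06,0,0,0,0.01,0,0,-0.1,0,0,0,0.01,0,0,-0.12,0,0,0,0.01,0,0,-0.12,0,0,0,0.01]}}

```text
time: 35.6
tool_pos: [0.5731, -0.3449, 0.2291]
ee_rot: [3.138, 0.003, 1.68]
wrist_force: [0.5, -0.4, -1.5]
width: 0.0197
finger_force: 30.0
```

```bash
python3 - <<'E'
from h import *
p=look("top");cv2.imwrite("pics/t18.png",p["img"])
for b in blobs(soap(p["img"]),60):
    x=bar(p,b,.062)
    if x["size"].max()<75 and x["size"].min()>30: print("soap",x["cen"],x["size"])
for d in spotter.trace("cup",p)[:1]:
    v,u=np.where(d["region"]);print("cup",d["box"],world(p,[[u.mean(),v.mean()]],.05))
print(robot.get_obs()["width"],shift([.477,-.1195,.227],np.radians(96.2)))
E
```

```text
soap [634.9 -17.2] [50.2 49.9]
soap [ 643.4 -100.6] [43.9 46.9]
soap [ 475.6 -119.3] [46.5 46.5]
soap [467.3 -35.2] [50.3 48.2]
cup [348.6, 176.5, 18.9, 25.5] [[ 0.56583078 -0.32560463  0.05      ]]
0.02014729291744002 shift mm [233.6 -70.2  -1.3] turn deg [-0.1 -0.1  0. ]
```

Emit:
{"api": "servo_tool", "payload": {"commands": [0.05,0.02,-0.01,0,0,0,0.01,0.1,0.042,-0.01,0,0,0,0.01,0.15,0.063,-0.01,0,0,0,0.01,0.2,0.085,-0.01,0,0,0,0.01,0.234,0.099,-0.01,0,0,0,0.01,0.234,0.099,-0.01,0,0,0,0.01,0.234,0.099,0.03,0,0,0,0.01,0.234,0.099,0.055,0,0,0,0.01,0.234,0.099,0.055,0,0,0,0.01]}}

```text
time: 36.83
tool_pos: [0.6429, -0.1017, 0.1669]
ee_rot: [-3.133, -0.003, 1.678]
wrist_force: [-0.1, 0.5, -0.9]
width: 0.0196
finger_force: 30.0
```

```bash
python3 - <<'E'
from h import *
p=look();cv2.imwrite("pics/w19.png",p["img"]);print(pose()[0],robot.get_obs()["wrist_force"])
im=p["img"];hsv=cv2.cvtColor(im,cv2.COLOR_BGR2HSV)
for b in blobs(soap(im),300):
    v,u=np.where(b);x=bar(p,b,.062);print(x["cen"],x["size"],(u.min(),u.max(),v.min(),v.max()))
for d in spotter.trace("tamper",p)[:1]: print(d["conf"],d["box"])
E
```

```text
[ 0.64417135 -0.10181751  0.16950372] [ 0.06936076 -0.04073652 -0.27214026]
[751.8  21.5] [29.4 49.2] (np.int64(376), np.int64(407), np.int64(54), np.int64(103))
[637.1 -17. ] [52.8 52.7] (np.int64(234), np.int64(292), np.int64(73), np.int64(130))
[469.4 -34.3] [53.5 52.3] (np.int64(75), np.int64(118), np.int64(84), np.int64(135))
[846.3 -87.8] [204.  119.2] (np.int64(384), np.int64(500), np.int64(109), np.int64(286))
[649.3 -95.9] [45.6 47.8] (np.int64(238), np.int64(286), np.int64(167), np.int64(215))
[ 478.4 -117.8] [47.5 46.9] (np.int64(83), np.int64(124), np.int64(168), np.int64(211))
[ 841.4 -241.4] [25.4 96.3] (np.int64(380), np.int64(430), np.int64(308), np.int64(328))
0.72 [233.7, 173.1, 48.5, 121.2]
```

Emit:
{"api": "servo_tool", "payload": {"commands": [0,0.0015,0.004,0,0,0,0.01,0,0.0015,0.007,0,0,0,0.01,0,0.0015,0.009,0,0,0,0.01,0,0.0015,0.011,0,0,0,0.01,0,0.0015,0.013,0,0,0,0.01]}}

```text
time: 37.55
tool_pos: [0.6471, -0.1008, 0.1613]
ee_rot: [3.14, 0.001, 1.68]
wrist_force: [-2.9, -0.5, 7.3]
width: 0.0199
finger_force: 30.0
```

Emit:
{"api": "servo_tool", "payload": {"commands": [0,0,0.003,0,0,0,0.01,0,0,0.006,0,0,0,0.01,0,0,0.009,0,0,0,0.01,0,0,0.012,0,0,0,0.01,0,0,0.012,0,0,0,0.01]}}

```text
time: 38.17
tool_pos: [0.6471, -0.1008, 0.149]
ee_rot: [3.14, 0.001, 1.68]
wrist_force: [-1.3, -0.7, 5.7]
width: 0.0194
finger_force: 30.0
```

Emit:
{"api": "servo_tool", "payload": {"commands": [0,0,0.002,0,0,0,0.01,0,0,0.004,0,0,0,0.01,0,0,0.006,0,0,0,0.01,0,0,0.007,0,0,0,0.01,0,0,0.007,0,0,0,0.01]}}

```text
time: 38.8
tool_pos: [0.6471, -0.1009, 0.1445]
ee_rot: [3.138, 0.001, 1.68]
wrist_force: [-4.3, 1.2, 12.5]
width: 0.0195
finger_force: 30.0
```

Emit:
{"api": "servo_tool", "payload": {"commands": [0,0,0.002,0,0,0,0.01,0,0,0.003,0,0,0,0.01,0,0,0.003,0,0,0,0.01]}}

```text
time: 39.17
tool_pos: [0.6472, -0.1009, 0.1444]
ee_rot: [3.137, 0.002, 1.68]
wrist_force: [-6.3, 1.5, 20.5]
width: 0.0198
finger_force: 30.0
```

Emit:
{"api": "servo_tool", "payload": {"commands": [0,0,-0.02,0,0,0,0.01,0,0,-0.042,0,0,0,0.01,0.045,0,-0.042,0,0,0,0.01,0.0845,-0.001,-0.042,0,0,0,0.01,0.0845,-0.001,-0.03,0,0,0,0.01,0.0845,-0.001,-0.024,0,0,0,0.01,0.0845,-0.001,-0.024,0,0,0,0.01]}}

```text
time: 40.05
tool_pos: [0.6367, -0.0179, 0.1601]
ee_rot: [-3.141, 0.0, 1.678]
wrist_force: [0.5, -0.2, -0.3]
width: 0.0194
finger_force: 30.0
```

Emit:
{"api": "servo_tool", "payload": {"commands": [0,0,0.003,0,0,0,0.01,0,0,0.006,0,0,0,0.01,0,0,0.008,0,0,0,0.01,0,0,0.01,0,0,0,0.01,0,0,0.01,0,0,0,0.01]}}

```text
time: 40.67
tool_pos: [0.6368, -0.018, 0.1524]
ee_rot: [3.141, 0.0, 1.678]
wrist_force: [-1.7, 0.5, 5.9]
width: 0.0199
finger_force: 30.0
```

Emit:
{"api": "servo_tool", "payload": {"commands": [0,0,0.003,0,0,0,0.01,0,0,0.006,0,0,0,0.01,0,0,0.008,0,0,0,0.01,0,0,0.008,0,0,0,0.01]}}

```text
time: 41.18
tool_pos: [0.6368, -0.018, 0.1445]
ee_rot: [3.141, 0.0, 1.678]
wrist_force: [-2.2, 0.5, 6.6]
width: 0.0198
finger_force: 30.0
```

Emit:
{"api": "servo_tool", "payload": {"commands": [0,0,0.002,0,0,0,0.01,0,0,0.004,0,0,0,0.01,0,0,0.006,0,0,0,0.01,0,0,0.006,0,0,0,0.01]}}

```text
time: 41.68
tool_pos: [0.637, -0.0182, 0.1443]
ee_rot: [3.137, 0.002, 1.678]
wrist_force: [-7.4, 0.8, 23.7]
width: 0.0196
finger_force: 30.0
```

Emit:
{"api": "servo_tool", "payload": {"commands": [0,0,-0.02,0,0,0,0.01,0,0,-0.045,0,0,0,0.01,0.001,-0.05,-0.045,0,0,0,0.01,0.001,-0.1,-0.045,0,0,0,0.01,0.001,-0.15,-0.045,0,0,0,0.01,0.0015,-0.1695,-0.045,0,0,0,0.01,0.0015,-0.1695,-0.04,0,0,0,0.01,0.0015,-0.1695,-0.03,0,0,0,0.01,0.0015,-0.1695,-0.03,0,0,0,0.01]}}

```text
time: 42.8
tool_pos: [0.468, -0.0339, 0.1648]
ee_rot: [-3.139, -0.001, 1.679]
wrist_force: [0.1, -0.7, -0.8]
width: 0.0196
finger_force: 30.0
```

Emit:
{"api": "servo_tool", "payload": {"commands": [0,0,0.004,0,0,0,0.01,0,0,0.007,0,0,0,0.01,0,0,0.01,0,0,0,0.01,0,0,0.013,0,0,0,0.01,0,0,0.016,0,0,0,0.01,0,0,0.019,0,0,0,0.01,0,0,0.021,0,0,0,0.01,0,0,0.021,0,0,0,0.01]}}

```text
time: 43.8
tool_pos: [0.4687, -0.0339, 0.1472]
ee_rot: [3.14, 0.001, 1.68]
wrist_force: [-1.3, 0.1, 5.8]
width: 0.0198
finger_force: 30.0
```

Emit:
{"api": "servo_tool", "payload": {"commands": [0,0,0.002,0,0,0,0.01,0,0,0.004,0,0,0,0.01,0,0,0.006,0,0,0,0.01,0,0,0.006,0,0,0,0.01]}}

```text
time: 44.3
tool_pos: [0.4689, -0.0339, 0.1443]
ee_rot: [3.139, 0.001, 1.68]
wrist_force: [-6.2, 1.4, 18.2]
width: 0.0193
finger_force: 30.0
```

Emit:
{"api": "servo_tool", "payload": {"commands": [0,0,-0.02,0,0,0,0.01,0,0,-0.044,0,0,0,0.01,-0.045,0,-0.044,0,0,0,0.01,-0.086,-0.001,-0.044,0,0,0,0.01,-0.086,-0.001,-0.035,0,0,0,0.01,-0.086,-0.001,-0.028,0,0,0,0.01,-0.086,-0.001,-0.028,0,0,0,0.01]}}

```text
time: 45.18
tool_pos: [0.4758, -0.1182, 0.1664]
ee_rot: [-3.14, -0.002, 1.681]
wrist_force: [-0.4, 0.7, -0.5]
width: 0.0196
finger_force: 30.0
```

Emit:
{"api": "servo_tool", "payload": {"commands": [0,0,0.004,0,0,0,0.01,0,0,0.007,0,0,0,0.01,0,0,0.01,0,0,0,0.01,0,0,0.013,0,0,0,0.01,0,0,0.016,0,0,0,0.01,0,0,0.019,0,0,0,0.01,0,0,0.021,0,0,0,0.01,0,0,0.021,0,0,0,0.01]}}

```text
time: 46.18
tool_pos: [0.4767, -0.1189, 0.1484]
ee_rot: [3.14, 0.0, 1.68]
wrist_force: [-1.2, 2.1, 5.7]
width: 0.0198
finger_force: 30.0
```

Emit:
{"api": "servo_tool", "payload": {"commands": [0,0,0.002,0,0,0,0.01,0,0,0.004,0,0,0,0.01,0,0,0.006,0,0,0,0.01,0,0,0.006,0,0,0,0.01]}}

```text
time: 46.68
tool_pos: [0.4768, -0.119, 0.1444]
ee_rot: [3.139, 0.001, 1.68]
wrist_force: [-4.9, 1.5, 11.9]
width: 0.0196
finger_force: 30.0
```

Emit:
{"api": "servo_tool", "payload": {"commands": [0,0,0.002,0,0,0,0.01,0,0,0.003,0,0,0,0.01,0,0,0.003,0,0,0,0.01,0,0,-0.03,0,0,0,0.01,0,0,-0.08,0,0,0,0.01,0,0,-0.09,0,0,0,0.01,0,0.06,-0.09,0,0,0,0.01,0,0.095,-0.09,0,0,0,0.01,0,0.095,-0.09,0,0,0,0.01]}}

```text
time: 47.8
tool_pos: [0.5716, -0.1084, 0.2275]
ee_rot: [-3.137, -0.002, 1.681]
wrist_force: [-0.7, -0.3, -0.8]
width: 0.0195
finger_force: 30.0
```

```bash
python3 - <<'E'
from h import *
p=look("top");cv2.imwrite("pics/t20.png",p["img"])
for b in blobs(soap(p["img"]),60):
    x=bar(p,b,.044)
    if x["size"].max()<75 and x["size"].min()>30: print("soap",x["cen"],x["size"])
p=look();cv2.imwrite("pics/w20.png",p["img"]);print(pose()[0])
for b in blobs(soap(p["img"]),300):
    x=bar(p,b,.044)
    if x["size"].max()<65 and x["size"].min()>30: print("wrist",x["cen"],x["size"])
for d in spotter.trace("cup",p)[:1]: print("cup",d["conf"],d["box"])
q=shift([.5722,-.3443,.228],np.radians(96.2));print(q)
E
```

```text
soap [635.5 -17.4] [51.4 49.3]
soap [ 472.7 -119.2] [43.9 47.1]
[ 0.57008416 -0.10883399  0.22897527]
wrist [731.3 129.9] [39. 34.]
wrist [757.2  26. ] [31.5 52.5]
wrist [468.7 -34.5] [53.9 52.4]
wrist [636.9 -16.8] [52.9 52. ]
wrist [ 477.5 -118.9] [46.5 46.1]
wrist [ 645.4 -100.6] [46.5 45.5]
cup 0.79 [227.6, 290.0, 37.1, 57.4]
shift mm [-234.2  -23.3    1.6] turn deg [-0.1 -0.   0. ]
```

```bash
python3 - <<'E'
from h import *
for n in("scene","top"):
    p=look(n)
    for d in spotter.trace("cup",p)[:2]: print(n,d["conf"],d["box"])
E
```

```text
scene 0.83 [113.2, 158.5, 31.5, 34.7]
top 0.57 [347.3, 178.4, 27.3, 24.6]
top 0.57 [382.6, 143.9, 30.5, 24.4]
```

Emit:
{"api": "servo_tool", "payload": {"commands": [-0.05,-0.005,0,0,0,0,0.01,-0.1,-0.01,0,0,0,0,0.01,-0.15,-0.015,0,0,0,0,0.01,-0.2,-0.02,0,0,0,0,0.01,-0.234,-0.023,0,0,0,0,0.01,-0.234,-0.023,0,0,0,0,0.01,-0.234,-0.023,0,0,0,0,0.01]}}

```text
time: 49.02
tool_pos: [0.5732, -0.3436, 0.2309]
ee_rot: [3.141, -0.001, 1.679]
wrist_force: [0.6, 1.1, -0.3]
width: 0.0197
finger_force: 30.0
```

```bash
python3 - <<'E'
from h import *
p=look();cv2.imwrite("pics/w21.png",p["img"])
for d in spotter.trace("cup",p)[:2]: print(d["conf"],d["box"])
t=pose()[0]
r=px(p,[[.5665+.036*np.cos(a),-.337+.036*np.sin(a),.085] for a in np.arange(0,6.3,.3)]);print("expected rim",r.min(0),r.max(0))
print(shift([.5722,-.3443,.107],np.radians(96.2)))
E
```

```text
0.97 [217.6, 134.3, 70.3, 72.4]
expected rim [219.59205822 142.02657686] [285.42858246 206.43449835]
shift mm [ -1.2  -1.6 124.3] turn deg [ 0.  -0.   0.1]
```

Emit:
{"api": "servo_tool", "payload": {"commands": [0.0028,-0.0027,0,0,0,0,0.01,0.0028,-0.0027,0.03,0,0,0,0.01,0.0028,-0.0027,0.06,0,0,0,0.01,0.0028,-0.0027,0.09,0,0,0,0.01,0.0028,-0.0027,0.11,0,0,0,0.01,0.0028,-0.0027,0.12,0,0,0,0.01,0.0028,-0.0027,0.122,0,0,0,0.01,0.0028,-0.0027,0.122,0,0,0,0.01]}}

```text
time: 50.12
tool_pos: [0.571, -0.3421, 0.1099]
ee_rot: [3.14, 0.001, 1.68]
wrist_force: [0.6, -0.8, -0.9]
width: 0.0196
finger_force: 30.0
```

Emit:
{"api": "servo_tool", "payload": {"commands": [0,0,0.001,0,0,0,0.01,0,0,0.002,0,0,0,0.01,0,0,0.003,0,0,0,0.01,0,0,0.003,0,0,0,0.01]}}

```text
time: 50.62
tool_pos: [0.5706, -0.342, 0.1065]
ee_rot: [3.141, 0.001, 1.679]
wrist_force: [-0.4, 0.3, 2.4]
width: 0.0199
finger_force: 30.0
```

Foot is on the cup floor, so I release, open and rise.

Emit:
{"api": "servo_tool", "payload": {"commands": [0,0,0,0,0,0,0.03,0,0,0,0,0,0,0.045,0,0,0,0,0,0,0.06,0,0,0,0,0,0,0.06,0,0,-0.04,0,0,0,0.06,0,0,-0.09,0,0,0,0.06,0,0,-0.15,0,0,0,0.06,0.06,0,-0.15,0,0,0,0.06,0.12,0,-0.15,0,0,0,0.06,0.12,0,-0.15,0,0,0,0.06]}}

```text
time: 51.88
tool_pos: [0.5573, -0.2188, 0.2568]
ee_rot: [3.14, -0.0, 1.684]
wrist_force: [0.2, -0.4, 0.5]
width: 0.0601
finger_force: 0.0
```

```bash
python3 - <<'E'
from h import *
p=look();print(pose()[0],robot.get_obs()["wrist_force"])
for k in("cup","tamper"): print(k,[(round(d["conf"],2),d["box"]) for d in spotter.trace(k,p)[:1]])
c=np.array([.568,-.339]);print("expected tamper top/foot",px(p,[[.571,-.342,.161],[.571,-.342,.006]]).round(1).tolist())
for b in blobs(soap(p["img"]),300):
    x=bar(p,b,.044)
    if x["size"].max()<65 and x["size"].min()>30: print("soap",x["cen"],x["size"])
s=look("scene");im=s["img"];cv2.imwrite("pics/final.png",np.hstack([cv2.resize(p["img"],(400,300)),cv2.resize(im,(400,300))]))
E
```

```text
[ 0.55740475 -0.22092439  0.25638889] [-0.92792761 -0.78016926  0.87247935]
cup [(0.69, [315.3, 11.5, 43.8, 36.2])]
tamper [(0.84, [244.0, 241.2, 24.3, 52.7])]
expected tamper top/foot [[257.7, 303.3], [257.5, 242.9]]
soap [468.4 -34.4] [53.5 50.8]
soap [637.1 -17.4] [53.5 53.2]
soap [ 477.  -119.3] [45.7 46.5]
soap [ 645.3 -100.7] [46.  45.3]
soap [1003.4 -268.9] [58.3 61.4]
```

View pics/final.png

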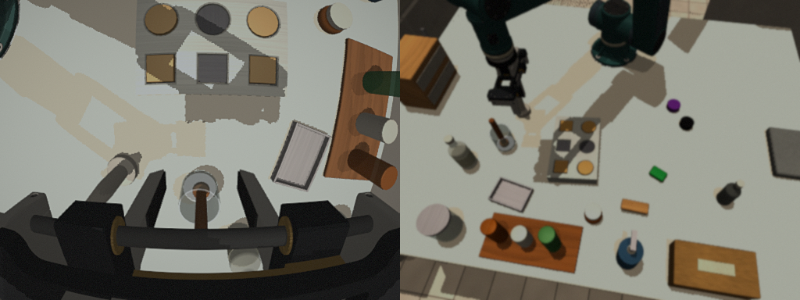

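The final picture shows the four bars flush in the die. The tamper is upright in the standing cup ((200,185) left, (503,135) right), the gripper is clear, and nothing has been knocked over.

```bash
python3 -c "
from bench import close_job
print(close_job())"
```

```text
the job is handed in; nothing more can be done
None
```

I handed the job in at about 52 s. In the last pictures all four soap bars lie flush in their own cavities, the tamper stands foot-down in the upright cup, and nothing is knocked over; no verdict came back.

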